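# Build the sieve column on the shaker

### The arm

A 6-joint arm with a two-finger parallel gripper is mounted at the origin on the work surface. World frame = base frame: x ahead of the robot, y to its left, z up, the work surface at z = 0. Lengths are in m, angles in rad, forces in N, time in s.
With the tool pointing down it reaches from about 0.375 to 0.9 m from the base axis. Payload 3.1 kg.
Tool frame: the origin (TCP) lies at the very end of the fingers, on their centre line; the grasp point (between the pads) lies 19 mm behind it; z points along the fingers, y is the direction in which the jaws open and shut (so a half turn about z gives the same grasp; the last joint's range is limited). The gripper opens to 87 mm and grips with 3 to 60 N. Pads are 19 mm wide; open, the fingers measure 117 mm over their backs; the gripper's body (75 mm by 190 mm) begins 51 mm behind the grasp point.
Start: joints at [1.103, 0.527, 1.433, -0, 1.181, -0.178], TCP at [0.178, 0.599, 0.223] pointing down, gripper open.
Joint ranges: [-3.08, 3.08], [-0.75, 2.2], [0.22, 2.44], [-1.43, 4.57], [0, 2.65], [-2.85, 2.85]. Speed limits (rad/s): [2.79, 2.79, 3.14, 3.14, 3.14, 3.14].

### API

Orientations are given as a unit quaternion [x, y, z, w].
In Python, from rig import robot, optics gives the robot as it stands.
- The arm moves only by the shell command python3 -m inch 'ROWS' [FORCE]. ROWS is JSON, a list of rows, each an object of numbers: "ax", "ay", "az": the turn, a rotation vector about the tool's x, y, z in rad; "dx", "dy", "dz": the shift along the tool's x, y, z in mm; "gripper": the opening in per cent of the stroke, from 0 (shut) to 100 (fully open). In form: [{"ax": .., "ay": .., "az": .., "dx": .., "dy": .., "dz": .., "gripper": ..}, ...]. A call has 1 to 8 rows; each row shifts and turns the commanded pose from where the row before left it, along the tool's axes as they then stand; what a row does not reach is not made up. A row lasts 1/10 s, in which the tool goes at most 50 mm and 8.59 degrees, less where a joint would pass 70% of its speed; a pose out of reach is approached as far as the arm can. A call with a gripper value outside its range is refused whole. The fingers move at their own pace and stop on an object; FORCE is the grip in N (left out, the last holds). Time passes only in rows, so rows that do not move let the fingers close. It gives the time, the measured TCP pose, the force and the opening at its end, in the units of the state.
- robot.get_obs(): the state, without advancing time (a new reading comes with each control period).
- optics.camera(name): name is "side" or "top" or "wrist"; returns a dict with "img" (420x560x3 uint8, red, green, blue), "depth" (420x560 float32, m along the optical axis (not along the pixel's ray), 0 where there is no reading), "camera_matrix" (3x3 intrinsics, pixels), "k1" (the pictures are not rectified: a ray, as slopes to the right and down, at radius r is drawn at 1 + k1 r^2 times it, then the intrinsics apply), "position" and "attitude" of the camera in the world. Camera axes: x right, y up, looking along -z (the intrinsics and any distortion apply to the point x, -y, -z); pixel columns grow to the right and rows downward; lengths in m; the calibration is good to about 2 mm. A picture is of the moment at which its call begins.
- robot.hand_in(): hands the job in, once; it reports no verdict.
The state is a dict: "time": time; "q": joint angles; "joint_velocities": joint speeds; "joint_torque": joint torques, N m; "position": TCP position; "tool_rot": TCP orientation; "ft_force": force on the tool from outside, world axes, zero at the start; "moment": the same for the moment, N m; "grip_width": finger opening in m.
Only numpy, scipy, OpenCV 4.12 (cv2) and the standard library are available. Lean on these libraries where they do the work, as an engineer would, in place of code of your own. Each camera call takes 0.05 s, during which the arm holds its last target.

### The job

Build the sediment sieve column on the shaker from the bottom up: put the blue sieve in the steel receiver pan, then the yellow sieve on it, then the red one, and close the column with the white lid, every part upright, level and fully home in the one below. Leave the green spare sieve and the two small bottles where they stand, and let go of everything at the end.

Things in the scene. Friction and masses are not known exactly. Their poses are not given: they have to be found in the camera images.
- pan_mouth (a point): steel receiver pan, a round socket 60 mm outside, 55 mm inside, 16 mm deep, fixed on top of the sieve shaker (white box 150 x 150 mm, 50 mm high, does not move; on it a dark plate 90 mm wide, 6 mm thick). Point: centre of the pan's mouth, level with its rim, 90 mm above the bench; z up. A part fully home in it has its own point 12 mm above this one.
- blue_mid (a point): blue test sieve, finest mesh, on the bench; 110 g. Round frame 60 mm outside, 32 mm high, straight sides; below it a skirt 52 mm wide, 8 mm high, tapered at the foot. A ring of the same colour surrounds the 40 mm mesh. On top an open cup 55 mm inside, 12 mm deep, takes the next part's skirt. Point: on the axis, 12 mm above the frame's lower edge, 20 mm below its rim; z up. The next part seated on it has its point 32 mm higher.
- yellow_mid (a point): yellow test sieve, medium mesh, on the bench; 110 g. Round frame 60 mm outside, 32 mm high, straight sides; below it a skirt 52 mm wide, 8 mm high, tapered at the foot. A ring of the same colour surrounds the 40 mm mesh. On top an open cup 55 mm inside, 12 mm deep, takes the next part's skirt. Point: on the axis, 12 mm above the frame's lower edge, 20 mm below its rim; z up. The next part seated on it has its point 32 mm higher.
- red_mid (a point): red test sieve, coarse mesh, on the bench; 110 g. Round frame 60 mm outside, 32 mm high, straight sides; below it a skirt 52 mm wide, 8 mm high, tapered at the foot. A ring of the same colour surrounds the 40 mm mesh. On top an open cup 55 mm inside, 12 mm deep, takes the next part's skirt. Point: on the axis, 12 mm above the frame's lower edge, 20 mm below its rim; z up. The next part seated on it has its point 32 mm higher.
- lid_mid (a point): white lid, standing on the bench; about 80 g. Solid round cap 60 mm wide, 24 mm high, straight sides; below it a skirt 52 mm wide, 8 mm high, as on the sieves; on top a black stud 16 mm wide, 9 mm high. Point: on the axis, 12 mm above the cap's lower edge, 12 mm below its flat top; z up.
- green_mid (a point): green test sieve, widest mesh, on the bench; 110 g. Round frame 60 mm outside, 32 mm high, straight sides; below it a skirt 52 mm wide, 8 mm high, tapered at the foot. A ring of the same colour surrounds the 40 mm mesh. On top an open cup 55 mm inside, 12 mm deep, takes the next part's skirt. Point: on the axis, 12 mm above the frame's lower edge, 20 mm below its rim; z up. A spare, not wanted in this column.
- clear_bottle_mid (a point): small empty stoppered bottle of clear glass with a blank paper band, 45 mm in diameter, 78 mm high, standing beyond the shaker. A bystander. This point is on its axis, half-way up (39 mm)
- amber_bottle_mid (a point): small empty stoppered bottle of brown glass with a blank paper band, 45 mm in diameter, 78 mm high, standing beyond the shaker. A bystander. This point is on its axis, half-way up (39 mm)
Mind the look-alikes: they are no part of the job. Several things look just like the part that bears blue_mid: the one meant starts farthest to the robot's right.

How it is judged:
By the outcome, as a careful person would: the job done as asked, in the order asked, and still so for the second after the job is handed in, with the robot touching nothing.
It also fails if it takes over 109 s, if anything falls off the work surface, if the arm or the gripper's body presses on something with over 40 N, if the wrist force passes 120 N, or if a joint passes its speed limit or range.

## Working session

There is one attempt and no reset: what is moved stays moved. The work goes in short steps, Python scripts to look and compute and a shell command to move; the robot and the scene stay as the last step left them, time stands still between calls to the robot, and variables do not carry over. Pictures are saved under pics/ and viewed, and the job is handed in when it is done.

```bash
ls; mkdir -p pics; python3 - <<'E'
from rig import robot, optics
import cv2
print(robot.get_obs())
for n in ("side","top","wrist"):
    c=optics.camera(n); cv2.imwrite(f"pics/{n}0.png",c["img"][:,:,::-1])
    print(n,c["camera_matrix"],c["k1"],c["position"],c["attitude"])
E
```

```text
pics
{'time': 0.0, 'q': array([ 1.10346329e+00,  5.28455012e-01,  1.43391058e+00, -5.58753298e-05,
        1.18141725e+00, -1.78537666e-01]), 'joint_velocities': array([ 0.00094924, -0.00138378, -0.000848  , -0.00039059,  0.00096377,
        0.00091484]), 'joint_torque': array([ 7.99815771e-04, -4.40042567e+01, -1.76592135e+01,  6.32665493e-02,
        5.81449619e-02, -1.65108199e-04]), 'position': array([0.17766634, 0.5984368 , 0.22157588]), 'tool_rot': array([ 1.43885802e-01,  9.89593692e-01, -1.04668471e-03, -3.23030342e-04]), 'ft_force': array([-0.43835989,  0.14831704,  0.17083411]), 'moment': array([-0.0216504 ,  0.06773374, -0.00750967]), 'grip_width': 0.08687548811653321}
side [[394.46193269   0.         278.47513559]
 [  0.         394.46193269 216.09189894]
 [  0.           0.           1.        ]] -0.07654366689019634 [0.48626244 0.71684769 0.53224349] [-0.00456893  0.4717683   0.88170768  0.00231711]
top [[379.32447542   0.         278.05737173]
 [  0.         379.32447542 210.49550165]
 [  0.           0.           1.        ]] -0.07286790572009158 [0.3400827  0.05412403 0.95687611] [ 0.05195808 -0.06941549 -0.69886534  0.70997823]
wrist [[303.16764607   0.         278.8621145 ]
 [  0.         303.16764607 205.13065373]
 [  0.           0.           1.        ]] 0.02136912108544789 [0.0980485  0.62251151 0.38360266] [-0.12367084 -0.09143931  0.59034659  0.79236057]
```

View pics/top0.png

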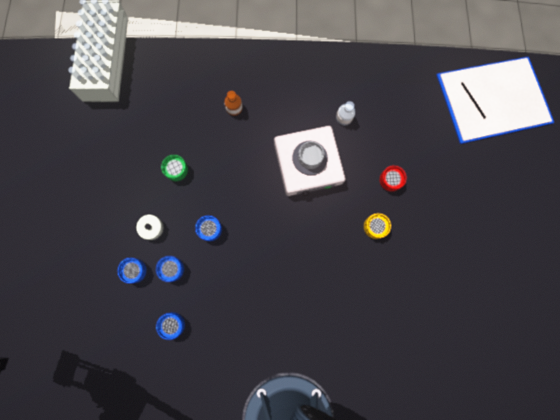

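View pics/side0.png

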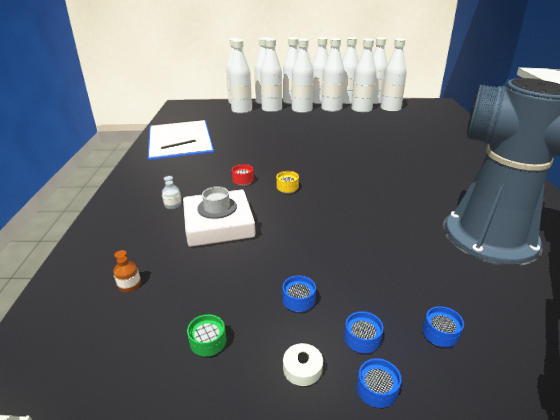

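View pics/wrist0.png

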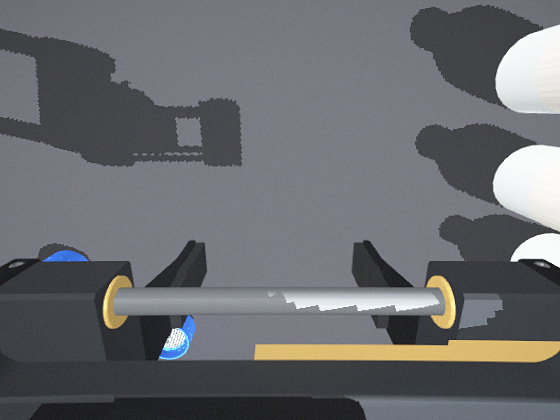

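```bash
cat > h.py <<'E'
import numpy as np, cv2
from scipy.spatial.transform import Rotation as R
from rig import robot, optics
def rays(c):
    h,w=c["depth"].shape; K=np.array(c["camera_matrix"]); 
    u,v=np.meshgrid(np.arange(w),np.arange(h))
    pts=np.stack([u,v],-1).reshape(-1,1,2).astype(np.float64)
    n=cv2.undistortPoints(pts,K,np.array([c["k1"],0,0,0,0.]),None,None,None).reshape(h,w,2) if 0 else cv2.undistortPointsIter(pts,K,np.array([c["k1"],0,0,0.]),np.eye(3),np.eye(3),(3,50,1e-9)).reshape(h,w,2)
    d=np.dstack([n[...,0],-n[...,1],-np.ones((h,w))])
    return R.from_quat(c["attitude"]).apply(d.reshape(-1,3)).reshape(h,w,3)
def cloud(c): return np.array(c["position"])+rays(c)*c["depth"][...,None]
def plane(c,z):
    r=rays(c); p=np.array(c["position"]); return p+r*((z-p[2])/r[...,2])[...,None]
def proj(c,P):
    q=R.from_quat(c["attitude"]).inv().apply(np.array(P)-np.array(c["position"])); x=q[0]/-q[2]; y=-q[1]/-q[2]
    f=1+c["k1"]*(x*x+y*y); K=c["camera_matrix"]; return K[0][0]*x*f+K[0][2],K[1][1]*y*f+K[1][2]
def mask(c,col):
    H=cv2.cvtColor(c["img"],cv2.COLOR_RGB2HSV); h,s,v=cv2.split(H)
    if col=="white": return ((s<50)&(v>130))
    lo,hi={"blue":(105,125),"yellow":(18,32),"green":(50,80),"red":(0,5)}[col]
    m=(h>=lo)&(h<=hi)
    if col=="red": m|=h>=175
    return m&(s>120)&(v>50)
def blobs(m,a=60):
    n,l,s,ce=cv2.connectedComponentsWithStats(m.astype(np.uint8),connectivity=8)
    return [(l==i,s[i],ce[i]) for i in range(1,n) if s[i][4]>a]
def circ(P,r=None):
    from scipy.optimize import least_squares
    f=lambda x: np.hypot(P[:,0]-x[0],P[:,1]-x[1])-(x[2] if r is None else r)
    x0=[*P[:,:2].mean(0),.03]; s=least_squares(f,x0,loss="soft_l1",f_scale=.001); return s.x,np.std(f(s.x))
E
cat > m1.py <<'E'
from h import *
for n in ("top","side"):
    c=optics.camera(n); C=cloud(c)
    for col in ("blue","yellow","red","green","white"):
        for b,s,ce in blobs(mask(c,col)):
            if s[4]>900 and col!="white": continue
            P=C[b&(c["depth"]>0)]; 
            if len(P)==0 or P[:,2].max()<.02 or s[4]>5000 : continue
            zt=np.percentile(P[:,2],97)
            # outer outline on the rim plane: 
            T=P[np.abs(P[:,2]-zt)<.004]
            x,e=circ(T)
            print(n,col,s.tolist(),np.round(ce),"ztop %.4f"%zt,"meanT",T[:,:2].mean(0).round(4),len(T),"circ",x.round(4),"%.4f"%e)
E
python3 m1.py
```

```text
top blue [195, 215, 27, 27, 382] [208. 228.] ztop 0.0418 meanT [0.4538 0.2035] 76 circ [0.4548 0.2032 0.0286] 0.0007
top blue [155, 255, 30, 28, 419] [169. 269.] ztop 0.0415 meanT [0.3536 0.2944] 77 circ [0.3543 0.2931 0.0276] 0.0009
top blue [117, 257, 30, 27, 446] [131. 270.] ztop 0.0418 meanT [0.3478 0.3867] 84 circ [0.3483 0.3864 0.0285] 0.0009
top blue [155, 312, 30, 28, 453] [170. 326.] ztop 0.0419 meanT [0.2182 0.2853] 90 circ [0.2199 0.2853 0.0286] 0.0009
top yellow [363, 213, 29, 26, 398] [377. 226.] ztop 0.0419 meanT [ 0.4662 -0.2145] 73 circ [ 0.4674 -0.2154  0.0287] 0.0009
top red [379, 165, 28, 27, 411] [393. 178.] ztop 0.0415 meanT [ 0.5908 -0.2606] 75 circ [ 0.592  -0.2597  0.0283] 0.0010
top green [161, 155, 27, 26, 329] [174. 168.] ztop 0.0421 meanT [0.6063 0.2939] 58 circ [0.608  0.2976 0.0288] 0.0008
top white [337, 101, 18, 22, 289] [346. 112.] ztop 0.0802 meanT [ 0.7638 -0.1419] 54 circ [ 0.7641 -0.1417  0.008 ] 0.0028
top white [274, 126, 71, 69, 3085] [309. 159.] ztop 0.0854 meanT [ 0.6305 -0.0386] 50 circ [ 0.6325 -0.0438  0.0285] 0.0009
top white [167, 160, 1
[... 2169 characters left out ...]
17, 15, 13, 71] [440. 323.] ztop 0.0293 meanT [0.2251 0.2835] 71 circ [0.2249 0.2826 0.0092] 0.0032
side white [352, 321, 20, 17, 120] [361. 328.] ztop 0.0294 meanT [0.3568 0.291 ] 114 circ [0.357  0.2897 0.0119] 0.0041
side white [195, 324, 24, 18, 332] [206. 333.] ztop 0.0294 meanT [0.6082 0.2968] 322 circ [0.6079 0.2963 0.0137] 0.0045
side white [283, 343, 40, 43, 1311] [302. 364.] ztop 0.0327 meanT [0.4558 0.3526] 946 circ [0.4555 0.3503 0.0219] 0.0058
side white [365, 369, 27, 23, 227] [378. 380.] ztop 0.0292 meanT [0.3493 0.3849] 225 circ [0.3483 0.3853 0.0126] 0.0045
side white [0, 415, 31, 5, 130] [ 14. 417.] ztop 0.0740 meanT [0.8198 0.473 ] 105 circ [ 0.8586 -0.8273  1.3009] 0.0014
```

```bash
cat > go.py <<'E'
# usage: go.py X Y Z PSI -> remaining delta: first turn az, then shifts in tool axes after the turn
import sys; from h import *
o=robot.get_obs(); T=np.array([float(a) for a in sys.argv[1:4]]); psi=float(sys.argv[4])
M=R.from_quat(o["tool_rot"]).as_matrix(); cur=np.degrees(np.arctan2(M[1,1],M[0,1]))
D=(T-o["position"])*1000; p=np.radians(psi); yt=np.array([np.cos(p),np.sin(p)]); xt=np.array([-np.sin(p),np.cos(p)])
tilt=np.degrees(np.arccos(-M[2,2]))
print("t %.2f pos %s psi %.2f tilt %.2f F %s w %.4f"%(o["time"],o["position"].round(4),cur,tilt,o["ft_force"].round(1),o["grip_width"]))
print("az %.4f dx %.1f dy %.1f dz %.1f"%(np.radians(-(psi-cur)),D[:2]@xt,D[:2]@yt,-D[2]))
E
python3 go.py .455 .2037 .22 90
python3 -m inch '[{"az":-0.144,"gripper":100},{"az":-0.144},{"dx":-27.7,"dy":-39.5},{"dx":-27.7,"dy":-39.5},{"dx":-27.7,"dy":-39.5},{"dx":-27.7,"dy":-39.5},{"dx":-27.7,"dy":-39.5},{"dx":-27.7,"dy":-39.5}]' 10; python3 go.py .455 .2037 .22 90
```

```text
t 0.25 pos [0.1778 0.5988 0.2221] psi 73.45 tilt 0.06 F [-0.1  0.   0.4] w 0.0865
az -0.2888 dx -277.2 dy -395.1 dz 2.1
t 0.25 pos [0.1778 0.5988 0.2221] psi 73.45 tilt 0.06 F [-0.1  0.   0.4] w 0.0865
az -0.2888 dx -277.2 dy -395.1 dz 2.1invalid input
```

```bash
python3 -m inch '[{"ax":0,"ay":0,"az":-0.144,"dx":0,"dy":0,"dz":0,"gripper":100},{"ax":0,"ay":0,"az":-0.144,"dx":0,"dy":0,"dz":0,"gripper":100},{"ax":0,"ay":0,"az":0,"dx":-27.7,"dy":-39.5,"dz":0,"gripper":100},{"ax":0,"ay":0,"az":0,"dx":-27.7,"dy":-39.5,"dz":0,"gripper":100},{"ax":0,"ay":0,"az":0,"dx":-27.7,"dy":-39.5,"dz":0,"gripper":100},{"ax":0,"ay":0,"az":0,"dx":-27.7,"dy":-39.5,"dz":0,"gripper":100},{"ax":0,"ay":0,"az":0,"dx":-27.7,"dy":-39.5,"dz":0,"gripper":100},{"ax":0,"ay":0,"az":0,"dx":-27.7,"dy":-39.5,"dz":0,"gripper":100}]' 10; python3 go.py .455 .2037 .22 90
```

```text
time: 1.05
position: [0.3448, 0.3604, 0.2227]
tool_rot: [0.0, 1.0, 0.0, 0.0]
ft_force: [0.4, 0.2, -0.5]
grip_width: 0.0873
t 1.05 pos [0.3448 0.3604 0.2227] psi 89.98 tilt 0.03 F [ 0.4  0.2 -0.5] w 0.0873
az -0.0004 dx -110.2 dy -156.7 dz 2.7
```

```bash
python3 -m inch '[{"ax":0,"ay":0,"az":0,"dx":-27.5,"dy":-39.2,"dz":10,"gripper":100},{"ax":0,"ay":0,"az":0,"dx":-27.5,"dy":-39.2,"dz":10,"gripper":100},{"ax":0,"ay":0,"az":0,"dx":-27.5,"dy":-39.2,"dz":10,"gripper":100},{"ax":0,"ay":0,"az":0,"dx":-27.7,"dy":-39.1,"dz":10,"gripper":100},{"ax":0,"ay":0,"az":0,"dx":0,"dy":0,"dz":43,"gripper":100},{"ax":0,"ay":0,"az":0,"dx":0,"dy":0,"dz":43,"gripper":100},{"ax":0,"ay":0,"az":0,"dx":0,"dy":0,"dz":43,"gripper":100},{"ax":0,"ay":0,"az":0,"dx":0,"dy":0,"dz":43,"gripper":100}]' 10; python3 go.py .455 .2037 .01 90
```

```text
time: 1.85
position: [0.4547, 0.2049, 0.0092]
tool_rot: [0.001, 1.0, 0.0, 0.001]
ft_force: [-0.3, 0.3, -0.2]
grip_width: 0.0872
t 1.85 pos [0.4547 0.2049 0.0092] psi 89.91 tilt 0.09 F [-0.3  0.3 -0.2] w 0.0872
az -0.0016 dx -0.3 dy -1.2 dz -0.8
```

```bash
python3 -m inch '[{"ax":0,"ay":0,"az":0,"dx":0,"dy":0,"dz":0,"gripper":60},{"ax":0,"ay":0,"az":0,"dx":0,"dy":0,"dz":0,"gripper":60},{"ax":0,"ay":0,"az":0,"dx":0,"dy":0,"dz":0,"gripper":60},{"ax":0,"ay":0,"az":0,"dx":0,"dy":0,"dz":0,"gripper":60},{"ax":0,"ay":0,"az":0,"dx":0,"dy":0,"dz":0,"gripper":60}]' 10; python3 go.py .455 .2037 .01 90
```

```text
time: 2.35
position: [0.4558, 0.2056, 0.0132]
tool_rot: [0.0, 1.0, 0.001, 0.003]
ft_force: [0.3, -0.4, 8.2]
grip_width: 0.0596
t 2.35 pos [0.4558 0.2056 0.0132] psi 89.98 tilt 0.32 F [ 0.3 -0.4  8.2] w 0.0596
az -0.0004 dx 0.8 dy -1.9 dz 3.2
```

```bash
python3 - <<'E'
from h import *
c=optics.camera("side"); cv2.imwrite("pics/s1.png",cv2.resize(c["img"][200:380,180:420,::-1],(800,600)))
c=optics.camera("wrist"); cv2.imwrite("pics/w1.png",c["img"][:,:,::-1])
E
python3 go.py .455 .2037 .01 90
```

```text
t 2.45 pos [0.4558 0.2056 0.0132] psi 89.97 tilt 0.31 F [-0.1 -1.1  8.5] w 0.0597
az -0.0005 dx 0.8 dy -1.9 dz 3.2
```

View pics/s1.png

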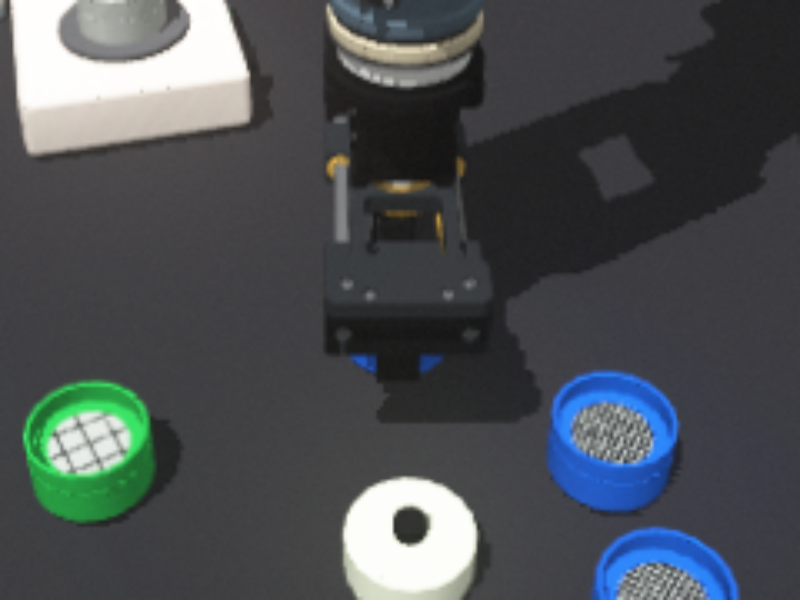

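View pics/w1.png

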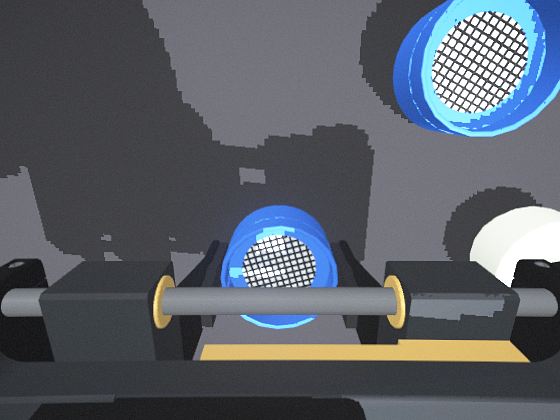

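```bash
python3 -m inch '[{"ax":0,"ay":0,"az":0,"dx":0,"dy":0,"dz":0,"gripper":100},{"ax":0,"ay":0,"az":0,"dx":0,"dy":0,"dz":0,"gripper":100},{"ax":0,"ay":0,"az":0,"dx":0,"dy":0,"dz":0,"gripper":100},{"ax":0,"ay":0,"az":0,"dx":0,"dy":0,"dz":0,"gripper":100}]' 10; python3 go.py .455 .2037 .01 90
```

```text
time: 2.85
position: [0.454, 0.2052, 0.0107]
tool_rot: [0.0, 1.0, 0.0, 0.0]
ft_force: [-0.4, -0.1, -0.8]
grip_width: 0.0826
t 2.85 pos [0.454  0.2052 0.0107] psi 89.96 tilt 0.01 F [-0.4 -0.1 -0.8] w 0.0826
az -0.0008 dx -1.0 dy -1.5 dz 0.7
```

```bash
python3 -m inch '[{"ax":0,"ay":0,"az":0.1428,"dx":0,"dy":0,"dz":-3,"gripper":100},{"ax":0,"ay":0,"az":0.1428,"dx":0,"dy":0,"dz":0,"gripper":100},{"ax":0,"ay":0,"az":0.1428,"dx":0,"dy":0,"dz":0,"gripper":100},{"ax":0,"ay":0,"az":0.1428,"dx":0,"dy":0,"dz":0,"gripper":100},{"ax":0,"ay":0,"az":0.1428,"dx":0,"dy":0,"dz":0,"gripper":100},{"ax":0,"ay":0,"az":0.1428,"dx":0,"dy":0,"dz":0,"gripper":100},{"ax":0,"ay":0,"az":0.1428,"dx":0,"dy":0,"dz":0,"gripper":100},{"ax":0,"ay":0,"az":0.1428,"dx":0,"dy":0,"dz":0,"gripper":100}]' 10;python3 -m inch '[{"ax":0,"ay":0,"az":0.1428,"dx":0,"dy":0,"dz":0,"gripper":100},{"ax":0,"ay":0,"az":0.1428,"dx":0,"dy":0,"dz":0,"gripper":100},{"ax":0,"ay":0,"az":0.1428,"dx":0,"dy":0,"dz":0,"gripper":100}]';  python3 go.py .455 .2056 .01 0
python3 -m inch '[{"ax":0,"ay":0,"az":0,"dx":0,"dy":0,"dz":0,"gripper":60},{"ax":0,"ay":0,"az":0,"dx":0,"dy":0,"dz":0,"gripper":60},{"ax":0,"ay":0,"az":0,"dx":0,"dy":0,"dz":0,"gripper":60},{"ax":0,"ay":0,"az":0,"dx":0,"dy":0,"dz":0,"gripper":60},{"ax":0,"ay":0,"az":0,"dx":0,"dy":0,"dz":0,"gripper":60}]' 10; python3 go.py .455 .2056 .01 0
```

```text
time: 3.65
position: [0.4539, 0.2052, 0.0133]
tool_rot: [0.543, 0.839, -0.0, -0.0]
ft_force: [-0.5, -0.6, 0.0]
grip_width: 0.0865
time: 3.95
position: [0.4539, 0.2051, 0.0133]
tool_rot: [0.709, 0.705, -0.0, -0.0]
ft_force: [-0.4, -0.5, -0.3]
grip_width: 0.0872
t 3.95 pos [0.4539 0.2051 0.0133] psi -0.39 tilt 0.03 F [-0.4 -0.5 -0.3] w 0.0872
az -0.0068 dx 0.5 dy 1.1 dz 3.3
time: 4.45
position: [0.4541, 0.2052, 0.0135]
tool_rot: [0.707, 0.707, 0.0, 0.0]
ft_force: [0.1, -0.9, -1.0]
grip_width: 0.0603
t 4.45 pos [0.4541 0.2052 0.0135] psi -0.00 tilt 0.00 F [ 0.1 -0.9 -1. ] w 0.0603
az -0.0000 dx 0.4 dy 0.9 dz 3.5
```

```bash
python3 -m inch '[{"ax":0,"ay":0,"az":0,"dx":0,"dy":0,"dz":0,"gripper":55},{"ax":0,"ay":0,"az":0,"dx":0,"dy":0,"dz":-10,"gripper":55},{"ax":0,"ay":0,"az":0,"dx":0,"dy":0,"dz":-35,"gripper":55},{"ax":0,"ay":0,"az":0,"dx":0,"dy":0,"dz":-35,"gripper":55},{"ax":0,"ay":0,"az":0,"dx":0,"dy":0,"dz":-35,"gripper":55},{"ax":0,"ay":0,"az":0,"dx":0,"dy":0,"dz":-35,"gripper":55}]' 25
python3 go.py .633 -.043 .163 0
python3 - <<'E'
from h import *
c=optics.camera("side"); cv2.imwrite("pics/s2.png",cv2.resize(c["img"][130:310,180:420,::-1],(800,600)))
E
```

```text
time: 5.05
position: [0.4534, 0.2051, 0.1655]
tool_rot: [0.707, 0.707, -0.0, -0.0]
ft_force: [0.6, -0.5, -0.5]
grip_width: 0.0597
t 5.05 pos [0.4534 0.2051 0.1655] psi -0.03 tilt 0.02 F [ 0.6 -0.5 -0.5] w 0.0597
az -0.0006 dx -248.1 dy 179.6 dz 2.5
```

View pics/s2.png

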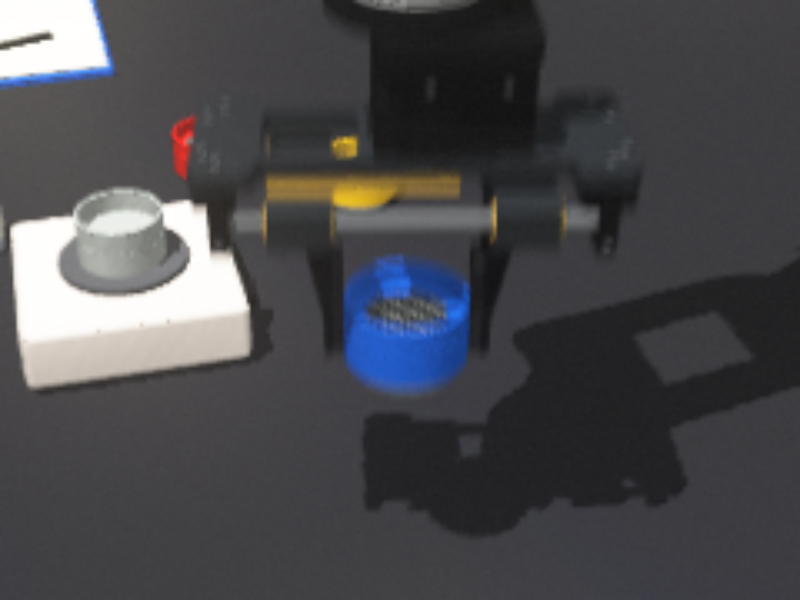

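```bash
python3 -m inch '[{"ax":0,"ay":0,"az":0,"dx":-35.4,"dy":25.6,"dz":0,"gripper":55},{"ax":0,"ay":0,"az":0,"dx":-35.4,"dy":25.6,"dz":0,"gripper":55},{"ax":0,"ay":0,"az":0,"dx":-35.4,"dy":25.6,"dz":0,"gripper":55},{"ax":0,"ay":0,"az":0,"dx":-35.4,"dy":25.6,"dz":0,"gripper":55},{"ax":0,"ay":0,"az":0,"dx":-35.4,"dy":25.6,"dz":0,"gripper":55},{"ax":0,"ay":0,"az":0,"dx":-35.4,"dy":25.6,"dz":0,"gripper":55},{"ax":0,"ay":0,"az":0,"dx":-35.6,"dy":25.6,"dz":0,"gripper":55},{"ax":0,"ay":0,"az":0,"dx":0,"dy":0,"dz":30,"gripper":55}]' 25
python3 go.py .633 -.043 .130 0
python3 - <<'E'
from h import *
c=optics.camera("side"); cv2.imwrite("pics/s3.png",cv2.resize(c["img"][100:280,120:360,::-1],(800,600)))
C=cloud(c)
for b,s,ce in blobs(mask(c,"blue")):
    P=C[b&(c["depth"]>0)]
    if P[:,2].max()<.09: continue
    P=P[P[:,2]<.3]; print(s,np.percentile(P[:,2],[1,5,50,95,99]).round(4))
    for z0 in (.12,.13,.14,.15):
        S=P[(abs(P[:,2]-z0)<.005)]
        if len(S)>20: print(z0,len(S),circ(S,.03)) 
m=blobs(mask(c,"white"))
for b,s,ce in m:
    P=C[b&(c["depth"]>0)]; P=P[(P[:,2]>.06)&(P[:,2]<.087)&(abs(P[:,0]-.633)<.05)&(abs(P[:,1]+.043)<.05)]
    if len(P)>30: print("pan",len(P),circ(P[np.hypot(P[:,0]-.633,P[:,1]+.043)>.024],.03))
E
```

```text
time: 5.9
position: [0.641, -0.0496, 0.138]
tool_rot: [0.709, 0.705, 0.004, 0.008]
ft_force: [1.3, 0.2, -0.6]
grip_width: 0.0595
t 5.90 pos [ 0.641  -0.0496  0.138 ] psi -0.30 tilt 1.00 F [ 1.3  0.2 -0.6] w 0.0595
az -0.0052 dx 6.6 dy -8.0 dz 8.0
[    0     0    97   230 15346] [-0.6508 -0.618  -0.2239  0.2414  0.2883]
0.12 138 (array([ 2.01972755, -1.79774354,  0.03      ]), np.float64(0.14179968654170289))
0.13 127 (array([ 2.02291108, -1.82529014,  0.03      ]), np.float64(0.1340766810194385))
0.14 127 (array([ 2.02252567, -1.82766728,  0.03      ]), np.float64(0.13945805235813602))
0.15 130 (array([ 2.02526936, -1.80798173,  0.03      ]), np.float64(0.13335754828175744))
[ 440   31   55  101 2220] [-0.3453 -0.3192 -0.2041  0.0036  0.063 ]
[194 144  28  37 661] [-0.0033 -0.0019  0.1511  0.1623  0.164 ]
0.14 103 (array([ 0.64188858, -0.04876581,  0.03      ]), np.float64(0.0009745734755510721))
0.15 216 (array([ 0.6419555 , -0.04756477,  0.03      ]), np.float64(0.007283336832847925))
pan 333 (array([ 0.6330799 , -0.04362196,  0.03      ]), np.float64(0.0017739690021594057))
```

View pics/s3.png

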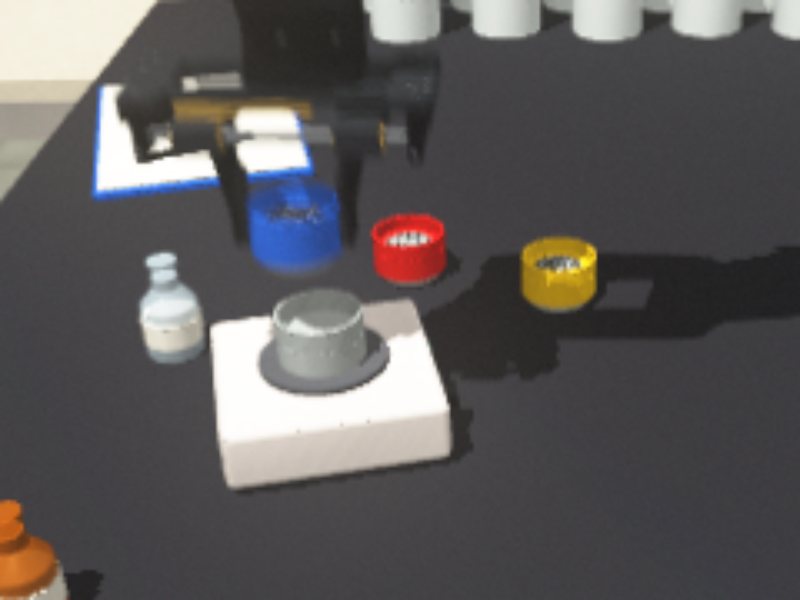

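```bash
python3 -m inch '[{"ax":0,"ay":0,"az":0,"dx":0,"dy":0,"dz":0,"gripper":55},{"ax":0,"ay":0,"az":0,"dx":0,"dy":0,"dz":0,"gripper":55},{"ax":0,"ay":0,"az":0,"dx":0,"dy":0,"dz":0,"gripper":55}]' 25
cat > m2.py <<'E'
# measure a held/stacked coloured part near the pan: frame side & rim
import sys; from h import *
col=sys.argv[1]; o=robot.get_obs(); tz=o["position"][2]
for n in ("side","top"):
    c=optics.camera(n); C=cloud(c)
    near=(np.hypot(C[...,0]-.633,C[...,1]+.043)<.05)&(C[...,2]>.088)&(c["depth"]>0)&(C[...,2]<.25)
    P=C[near&mask(c,col)]
    if len(P)<20: print(n,"few",len(P)); continue
    zt=np.percentile(P[:,2],98); T=P[P[:,2]>zt-.006]; S=P[(P[:,2]<zt-.008)&(P[:,1]>P[:,1].mean()) ]
    print(n,len(P),"ztop %.4f"%zt,"rim",circ(T)[0].round(4),"wall",circ(S,.03)[0].round(4) if len(S)>15 else None, "zmin %.4f"%np.percentile(P[:,2],2))
    cv2.imwrite("pics/%s_%s.png"%(n,sys.argv[2]),cv2.resize((c["img"][100:280,120:360] if n=="side" else c["img"][80:230,200:400])[:,:,::-1],(800,600)))
E
python3 go.py .633 -.043 .130 0; python3 m2.py blue a;
```

```text
time: 6.25
position: [0.6331, -0.042, 0.1348]
tool_rot: [0.707, 0.707, 0.0, 0.0]
ft_force: [0.7, 0.0, -0.6]
grip_width: 0.0598
t 6.25 pos [ 0.6331 -0.042   0.1348] psi 0.04 tilt 0.07 F [ 0.7  0.  -0.6] w 0.0598
az 0.0006 dx -1.0 dy -0.1 dz 4.8
side 574 ztop 0.1601 rim [ 0.6337 -0.0398  0.0285] wall [ 0.6338 -0.0412  0.03  ] zmin 0.1291
top few 0
```

```bash
python3 -m inch '[{"ax":0,"ay":0,"az":0,"dx":-2,"dy":-0.3,"dz":10,"gripper":55},{"ax":0,"ay":0,"az":0,"dx":0,"dy":0,"dz":12,"gripper":55},{"ax":0,"ay":0,"az":0,"dx":0,"dy":0,"dz":5,"gripper":55},{"ax":0,"ay":0,"az":0,"dx":0,"dy":0,"dz":2,"gripper":55},{"ax":0,"ay":0,"az":0,"dx":0,"dy":0,"dz":2,"gripper":55},{"ax":0,"ay":0,"az":0,"dx":0,"dy":0,"dz":2,"gripper":55}]' 25
python3 go.py .633 -.044 .0955 0; python3 -m inch '[{"ax":0,"ay":0,"az":0,"dx":0,"dy":0,"dz":2,"gripper":55},{"ax":0,"ay":0,"az":0,"dx":0,"dy":0,"dz":2,"gripper":55},{"ax":0,"ay":0,"az":0,"dx":0,"dy":0,"dz":2,"gripper":55}]' 25
python3 go.py .633 -.044 .0955 0
```

```text
time: 6.95
position: [0.633, -0.045, 0.1004]
tool_rot: [0.707, 0.707, 0.0, 0.0]
ft_force: [-0.7, 1.0, -0.7]
grip_width: 0.0597
t 6.95 pos [ 0.633  -0.045   0.1004] psi -0.05 tilt 0.02 F [-0.7  1.  -0.7] w 0.0597
az -0.0008 dx 1.0 dy 0.0 dz 4.9
time: 7.25
position: [0.6329, -0.045, 0.0954]
tool_rot: [0.707, 0.707, 0.0, 0.0]
ft_force: [-3.5, 1.1, 12.8]
grip_width: 0.0594
t 7.25 pos [ 0.6329 -0.045   0.0954] psi -0.04 tilt 0.02 F [-3.5  1.1 12.8] w 0.0594
az -0.0008 dx 1.0 dy 0.1 dz -0.1
```

```bash
python3 -m inch '[{"ax":0,"ay":0,"az":0,"dx":0,"dy":0,"dz":0,"gripper":100},{"ax":0,"ay":0,"az":0,"dx":0,"dy":0,"dz":0,"gripper":100},{"ax":0,"ay":0,"az":0,"dx":0,"dy":0,"dz":0,"gripper":100},{"ax":0,"ay":0,"az":0,"dx":0,"dy":0,"dz":-10,"gripper":100},{"ax":0,"ay":0,"az":0,"dx":0,"dy":0,"dz":-40,"gripper":100},{"ax":0,"ay":0,"az":0,"dx":0,"dy":0,"dz":-40,"gripper":100},{"ax":0,"ay":0,"az":0,"dx":-20,"dy":-20,"dz":-30,"gripper":100}]' 25
python3 go.py .468 -.2152 .06 0; python3 m2.py blue b
```

```text
time: 7.95
position: [0.6156, -0.0638, 0.2179]
tool_rot: [0.706, 0.708, 0.002, 0.002]
ft_force: [-0.7, -0.7, 0.7]
grip_width: 0.0868
t 7.95 pos [ 0.6156 -0.0638  0.2179] psi 0.12 tilt 0.37 F [-0.7 -0.7  0.7] w 0.0868
az 0.0021 dx -151.4 dy -147.6 dz 157.9
side 530 ztop 0.1206 rim [ 0.6337 -0.0428  0.0286] wall [ 0.6337 -0.0442  0.03  ] zmin 0.0903
top few 0
```

View pics/side_b.png

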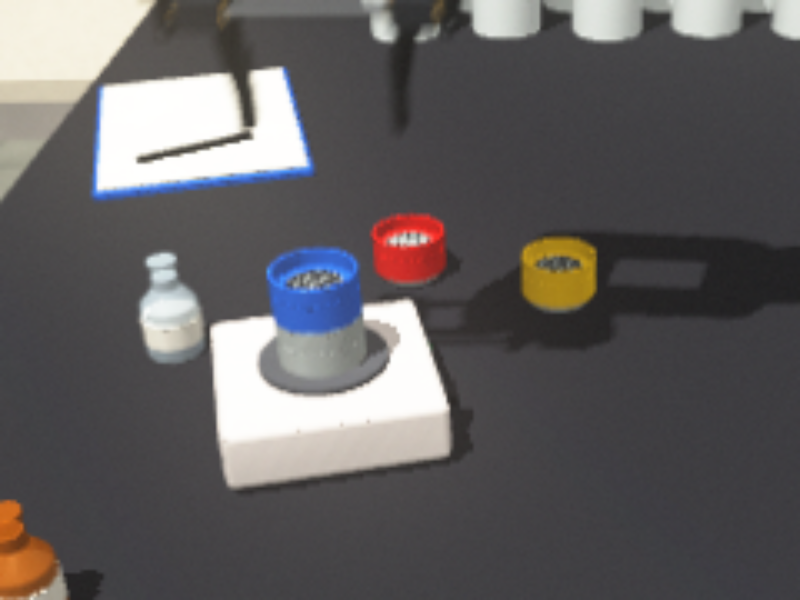

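```bash
python3 -m inch '[{"ax":0,"ay":0,"az":0,"dx":-30.3,"dy":-29.7,"dz":0,"gripper":100},{"ax":0,"ay":0,"az":0,"dx":-30.3,"dy":-29.7,"dz":10,"gripper":100},{"ax":0,"ay":0,"az":0,"dx":-30.3,"dy":-29.7,"dz":20,"gripper":100},{"ax":0,"ay":0,"az":0,"dx":-30.3,"dy":-29.7,"dz":20,"gripper":100},{"ax":0,"ay":0,"az":0,"dx":-30.3,"dy":-29.7,"dz":20,"gripper":100},{"ax":0,"ay":0,"az":0,"dx":0,"dy":0,"dz":40,"gripper":100},{"ax":0,"ay":0,"az":0,"dx":0,"dy":0,"dz":30,"gripper":100},{"ax":0,"ay":0,"az":0,"dx":0,"dy":0,"dz":0,"gripper":100}]' 10
python3 go.py .467 -.2155 .0135 0
```

```text
time: 8.85
position: [0.4613, -0.2147, 0.071]
tool_rot: [0.708, 0.706, -0.001, -0.005]
ft_force: [-1.3, 0.1, 0.4]
grip_width: 0.0868
t 8.85 pos [ 0.4613 -0.2147  0.071 ] psi -0.13 tilt 0.53 F [-1.3  0.1  0.4] w 0.0868
az -0.0023 dx -0.8 dy 5.7 dz 57.5
```

```bash
python3 -m inch '[{"ax":0,"ay":0,"az":0,"dx":0,"dy":0,"dz":0,"gripper":100},{"ax":0,"ay":0,"az":0,"dx":0,"dy":0,"dz":0,"gripper":100}]' 10
python3 go.py .467 -.2155 .0135 0
```

```text
time: 9.05
position: [0.4653, -0.2167, 0.0758]
tool_rot: [0.707, 0.707, 0.0, 0.001]
ft_force: [0.6, 0.6, 0.0]
grip_width: 0.0874
t 9.05 pos [ 0.4653 -0.2167  0.0758] psi -0.01 tilt 0.15 F [0.6 0.6 0. ] w 0.0874
az -0.0001 dx 1.2 dy 1.7 dz 62.3
```

```bash
python3 -m inch '[{"ax":0,"ay":0,"az":0,"dx":1.2,"dy":1.7,"dz":30,"gripper":100},{"ax":0,"ay":0,"az":0,"dx":0,"dy":0,"dz":22,"gripper":100},{"ax":0,"ay":0,"az":0,"dx":0,"dy":0,"dz":10,"gripper":100},{"ax":0,"ay":0,"az":0,"dx":0,"dy":0,"dz":0,"gripper":60},{"ax":0,"ay":0,"az":0,"dx":0,"dy":0,"dz":0,"gripper":60},{"ax":0,"ay":0,"az":0,"dx":0,"dy":0,"dz":0,"gripper":60},{"ax":0,"ay":0,"az":0,"dx":0,"dy":0,"dz":0,"gripper":60},{"ax":0,"ay":0,"az":0,"dx":0,"dy":0,"dz":0,"gripper":60}]' 10
python3 go.py .467 -.2155 .0135 0
```

```text
time: 9.85
position: [0.4666, -0.2156, 0.0135]
tool_rot: [0.707, 0.707, 0.0, 0.001]
ft_force: [1.1, 0.7, 4.3]
grip_width: 0.0603
t 9.85 pos [ 0.4666 -0.2156  0.0135] psi -0.05 tilt 0.14 F [1.1 0.7 4.3] w 0.0603
az -0.0009 dx 0.1 dy 0.4 dz 0.0
```

```bash
python3 -m inch '[{"ax":0,"ay":0,"az":0,"dx":0,"dy":0,"dz":0,"gripper":100},{"ax":0,"ay":0,"az":0,"dx":0,"dy":0,"dz":0,"gripper":100},{"ax":0,"ay":0,"az":0,"dx":0,"dy":0,"dz":-1,"gripper":100},{"ax":0,"ay":0,"az":-0.1428,"dx":0,"dy":0,"dz":0,"gripper":100},{"ax":0,"ay":0,"az":-0.1428,"dx":0,"dy":0,"dz":0,"gripper":100},{"ax":0,"ay":0,"az":-0.1428,"dx":0,"dy":0,"dz":0,"gripper":100},{"ax":0,"ay":0,"az":-0.1428,"dx":0,"dy":0,"dz":0,"gripper":100},{"ax":0,"ay":0,"az":-0.1428,"dx":0,"dy":0,"dz":0,"gripper":100}]' 10
python3 -m inch '[{"ax":0,"ay":0,"az":-0.1428,"dx":0,"dy":0,"dz":0,"gripper":100},{"ax":0,"ay":0,"az":-0.1428,"dx":0,"dy":0,"dz":0,"gripper":100},{"ax":0,"ay":0,"az":-0.1428,"dx":0,"dy":0,"dz":0,"gripper":100},{"ax":0,"ay":0,"az":-0.1428,"dx":0,"dy":0,"dz":0,"gripper":100},{"ax":0,"ay":0,"az":-0.1428,"dx":0,"dy":0,"dz":0,"gripper":100},{"ax":0,"ay":0,"az":-0.1428,"dx":0,"dy":0,"dz":0,"gripper":100},{"ax":0,"ay":0,"az":0,"dx":0,"dy":0,"dz":0,"gripper":100}]' 10
python3 go.py .4666 -.2156 .0145 90
python3 -m inch '[{"ax":0,"ay":0,"az":0,"dx":0,"dy":0,"dz":0,"gripper":60},{"ax":0,"ay":0,"az":0,"dx":0,"dy":0,"dz":0,"gripper":60},{"ax":0,"ay":0,"az":0,"dx":0,"dy":0,"dz":0,"gripper":60},{"ax":0,"ay":0,"az":0,"dx":0,"dy":0,"dz":0,"gripper":60},{"ax":0,"ay":0,"az":0,"dx":0,"dy":0,"dz":0,"gripper":60}]' 10
python3 go.py .633 -.045 .2 90
```

```text
time: 10.65
position: [0.4656, -0.215, 0.0134]
tool_rot: [0.413, 0.911, 0.0, -0.0]
ft_force: [-0.3, -0.1, -0.3]
grip_width: 0.0871
time: 11.35
position: [0.4656, -0.215, 0.0134]
tool_rot: [0.0, 1.0, 0.0, -0.0]
ft_force: [-1.1, -0.7, 0.3]
grip_width: 0.0868
t 11.35 pos [ 0.4656 -0.215   0.0134] psi 89.94 tilt 0.03 F [-1.1 -0.7  0.3] w 0.0868
az -0.0010 dx -1.0 dy -0.6 dz -1.1
time: 11.85
position: [0.4659, -0.2152, 0.0136]
tool_rot: [0.001, 1.0, -0.0, 0.0]
ft_force: [0.9, -0.8, -0.2]
grip_width: 0.0596
t 11.85 pos [ 0.4659 -0.2152  0.0136] psi 89.93 tilt 0.01 F [ 0.9 -0.8 -0.2] w 0.0596
az -0.0012 dx -167.1 dy 170.2 dz -186.4
```

```bash
python3 -m inch '[{"ax":0,"ay":0,"az":0,"dx":0,"dy":0,"dz":0,"gripper":55},{"ax":0,"ay":0,"az":0,"dx":0,"dy":0,"dz":-16,"gripper":55},{"ax":0,"ay":0,"az":0,"dx":0,"dy":0,"dz":-35,"gripper":55},{"ax":0,"ay":0,"az":0,"dx":0,"dy":0,"dz":-35,"gripper":55},{"ax":0,"ay":0,"az":0,"dx":0,"dy":0,"dz":-35,"gripper":55},{"ax":0,"ay":0,"az":0,"dx":0,"dy":0,"dz":-35,"gripper":55},{"ax":0,"ay":0,"az":0,"dx":-15,"dy":15,"dz":0,"gripper":55},{"ax":0,"ay":0,"az":0,"dx":-30,"dy":31,"dz":0,"gripper":55}]' 25
python3 -m inch '[{"ax":0,"ay":0,"az":0,"dx":-32,"dy":33,"dz":0,"gripper":55},{"ax":0,"ay":0,"az":0,"dx":-32,"dy":33,"dz":0,"gripper":55},{"ax":0,"ay":0,"az":0,"dx":-32,"dy":33,"dz":0,"gripper":55},{"ax":0,"ay":0,"az":0,"dx":-17,"dy":17,"dz":0,"gripper":55},{"ax":0,"ay":0,"az":0,"dx":-8.3,"dy":8.2,"dz":0,"gripper":55},{"ax":0,"ay":0,"az":0,"dx":0,"dy":0,"dz":0,"gripper":55},{"ax":0,"ay":0,"az":0,"dx":0,"dy":0,"dz":0,"gripper":55},{"ax":0,"ay":0,"az":0,"dx":0,"dy":0,"dz":0,"gripper":55}]' 25
python3 go.py .6322 -.045 .1275 90; python3 m2.py yellow c
```

```text
time: 12.65
position: [0.5106, -0.1706, 0.171]
tool_rot: [0.003, 1.0, -0.001, 0.001]
ft_force: [0.5, -0.2, -1.1]
grip_width: 0.0593
time: 13.45
position: [0.6309, -0.0463, 0.1693]
tool_rot: [0.001, 1.0, -0.0, -0.001]
ft_force: [-0.4, 0.1, -2.3]
grip_width: 0.0593
t 13.45 pos [ 0.6309 -0.0463  0.1693] psi 89.86 tilt 0.09 F [-0.4  0.1 -2.3] w 0.0593
az -0.0025 dx -1.3 dy 1.3 dz 41.8
side 351 ztop 0.2070 rim [1.1593 0.0358 0.5183] wall [ 0.6328 -0.046   0.03  ] zmin 0.1628
top few 0
```

View pics/side_c.png

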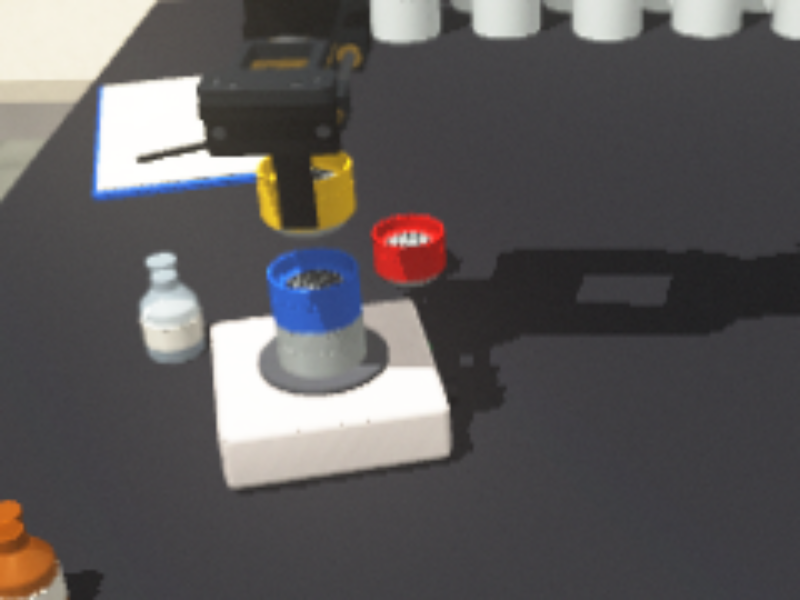

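```bash
python3 -m inch '[{"ax":0,"ay":0,"az":0,"dx":-1.2,"dy":1.5,"dz":12,"gripper":55},{"ax":0,"ay":0,"az":0,"dx":0,"dy":0,"dz":14,"gripper":55},{"ax":0,"ay":0,"az":0,"dx":0,"dy":0,"dz":5,"gripper":55},{"ax":0,"ay":0,"az":0,"dx":0,"dy":0,"dz":2,"gripper":55},{"ax":0,"ay":0,"az":0,"dx":0,"dy":0,"dz":2,"gripper":55},{"ax":0,"ay":0,"az":0,"dx":0,"dy":0,"dz":2,"gripper":55}]' 25
python3 go.py .6322 -.045 .1275 90; python3 -m inch '[{"ax":0,"ay":0,"az":0,"dx":0,"dy":0,"dz":2,"gripper":55},{"ax":0,"ay":0,"az":0,"dx":0,"dy":0,"dz":2,"gripper":55},{"ax":0,"ay":0,"az":0,"dx":0,"dy":0,"dz":2,"gripper":55}]' 25
python3 go.py .6322 -.045 .1275 90
```

```text
time: 14.15
position: [0.6338, -0.0436, 0.1326]
tool_rot: [0.0, 1.0, -0.0, 0.0]
ft_force: [-0.3, -0.1, -0.4]
grip_width: 0.0588
t 14.15 pos [ 0.6338 -0.0436  0.1326] psi 89.96 tilt 0.03 F [-0.3 -0.1 -0.4] w 0.0588
az -0.0006 dx 1.6 dy -1.4 dz 5.1
time: 14.45
position: [0.6336, -0.0437, 0.1274]
tool_rot: [0.0, 1.0, -0.0, 0.0]
ft_force: [-4.2, -0.3, 12.5]
grip_width: 0.0591
t 14.45 pos [ 0.6336 -0.0437  0.1274] psi 89.96 tilt 0.02 F [-4.2 -0.3 12.5] w 0.0591
az -0.0007 dx 1.4 dy -1.3 dz -0.1
```

```bash
python3 -m inch '[{"ax":0,"ay":0,"az":0,"dx":0,"dy":0,"dz":0,"gripper":100},{"ax":0,"ay":0,"az":0,"dx":0,"dy":0,"dz":0,"gripper":100},{"ax":0,"ay":0,"az":0,"dx":0,"dy":0,"dz":0,"gripper":100},{"ax":0,"ay":0,"az":0,"dx":0,"dy":0,"dz":-10,"gripper":100},{"ax":0,"ay":0,"az":0,"dx":0,"dy":0,"dz":-40,"gripper":100},{"ax":0,"ay":0,"az":0,"dx":0,"dy":0,"dz":-20,"gripper":100},{"ax":0,"ay":0,"az":0,"dx":0,"dy":0,"dz":0,"gripper":100},{"ax":0,"ay":0,"az":0,"dx":0,"dy":0,"dz":0,"gripper":100}]' 25
python3 go.py .5915 -.26 .0145 90; python3 m2.py yellow d
```

```text
time: 15.25
position: [0.6335, -0.0435, 0.1971]
tool_rot: [0.0, 1.0, -0.0, 0.001]
ft_force: [-0.7, 1.0, -0.6]
grip_width: 0.0871
t 15.25 pos [ 0.6335 -0.0435  0.1971] psi 89.96 tilt 0.06 F [-0.7  1.  -0.6] w 0.0871
az -0.0008 dx 42.0 dy -216.5 dz 182.6
side 559 ztop 0.1525 rim [ 0.6351 -0.042   0.0287] wall [ 0.6351 -0.0434  0.03  ] zmin 0.1223
top few 0
```

View pics/side_d.png

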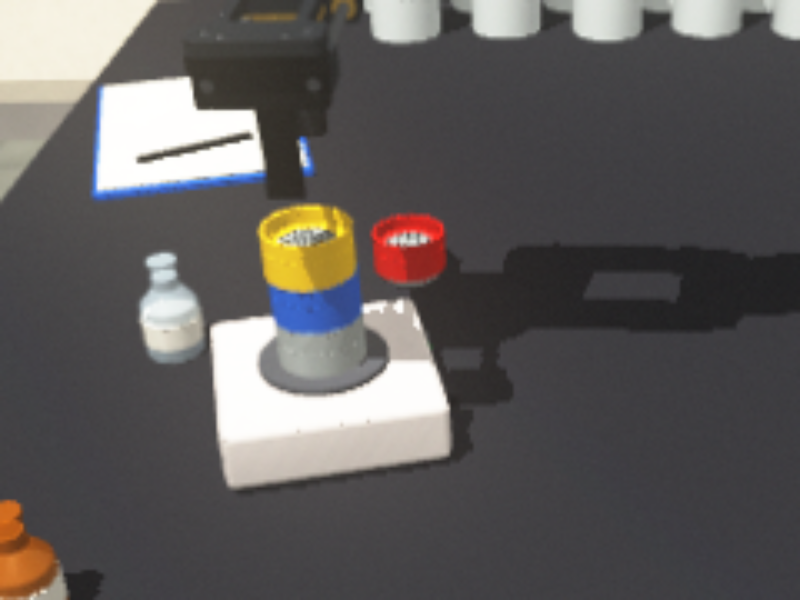

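```bash
python3 -m inch '[{"ax":0,"ay":0,"az":0,"dx":3.5,"dy":-18,"dz":0,"gripper":100},{"ax":0,"ay":0,"az":0,"dx":8,"dy":-42,"dz":0,"gripper":100},{"ax":0,"ay":0,"az":0,"dx":8.5,"dy":-43,"dz":0,"gripper":100},{"ax":0,"ay":0,"az":0,"dx":8.5,"dy":-43,"dz":20,"gripper":100},{"ax":0,"ay":0,"az":0,"dx":8.5,"dy":-43,"dz":30,"gripper":100},{"ax":0,"ay":0,"az":0,"dx":3.5,"dy":-18,"dz":40,"gripper":100},{"ax":0,"ay":0,"az":0,"dx":1.5,"dy":-9.5,"dz":30,"gripper":100},{"ax":0,"ay":0,"az":0,"dx":0,"dy":0,"dz":0,"gripper":100}]' 10
python3 -m inch '[{"ax":0,"ay":0,"az":0,"dx":0,"dy":0,"dz":0,"gripper":100},{"ax":0,"ay":0,"az":0,"dx":0,"dy":0,"dz":0,"gripper":100}]' 10
python3 go.py .5915 -.26 .0145 90
```

```text
time: 16.15
position: [0.587, -0.2583, 0.0726]
tool_rot: [0.002, 1.0, 0.003, -0.005]
ft_force: [-0.6, 0.2, 0.1]
grip_width: 0.087
time: 16.35
position: [0.5927, -0.2577, 0.0798]
tool_rot: [0.0, 1.0, -0.001, 0.001]
ft_force: [1.1, 1.0, 0.2]
grip_width: 0.0869
t 16.35 pos [ 0.5927 -0.2577  0.0798] psi 89.99 tilt 0.14 F [1.1 1.  0.2] w 0.0869
az -0.0002 dx 1.2 dy -2.3 dz 65.3
```

```bash
python3 -m inch '[{"ax":0,"ay":0,"az":0,"dx":0.8,"dy":-2.3,"dz":30,"gripper":100},{"ax":0,"ay":0,"az":0,"dx":0,"dy":0,"dz":22,"gripper":100},{"ax":0,"ay":0,"az":0,"dx":0,"dy":0,"dz":11,"gripper":100},{"ax":0,"ay":0,"az":0,"dx":0,"dy":0,"dz":0,"gripper":60},{"ax":0,"ay":0,"az":0,"dx":0,"dy":0,"dz":0,"gripper":60},{"ax":0,"ay":0,"az":0,"dx":0,"dy":0,"dz":0,"gripper":60},{"ax":0,"ay":0,"az":0,"dx":0,"dy":0,"dz":0,"gripper":60},{"ax":0,"ay":0,"az":0,"dx":0,"dy":0,"dz":0,"gripper":60}]' 10
python3 go.py .5915 -.26 .0145 90
```

```text
time: 17.15
position: [0.5917, -0.2604, 0.0165]
tool_rot: [0.0, 1.0, -0.001, 0.001]
ft_force: [-0.3, 1.1, 3.8]
grip_width: 0.0595
t 17.15 pos [ 0.5917 -0.2604  0.0165] psi 89.96 tilt 0.14 F [-0.3  1.1  3.8] w 0.0595
az -0.0006 dx 0.2 dy 0.4 dz 2.0
```

```bash
python3 -m inch '[{"ax":0,"ay":0,"az":0,"dx":0,"dy":0,"dz":0,"gripper":100},{"ax":0,"ay":0,"az":0,"dx":0,"dy":0,"dz":0,"gripper":100},{"ax":0,"ay":0,"az":0,"dx":0,"dy":0,"dz":0,"gripper":100},{"ax":0,"ay":0,"az":0.1428,"dx":0,"dy":0,"dz":0,"gripper":100},{"ax":0,"ay":0,"az":0.1428,"dx":0,"dy":0,"dz":0,"gripper":100},{"ax":0,"ay":0,"az":0.1428,"dx":0,"dy":0,"dz":0,"gripper":100},{"ax":0,"ay":0,"az":0.1428,"dx":0,"dy":0,"dz":0,"gripper":100},{"ax":0,"ay":0,"az":0.1428,"dx":0,"dy":0,"dz":0,"gripper":100}]' 10
python3 -m inch '[{"ax":0,"ay":0,"az":0.1428,"dx":0,"dy":0,"dz":0,"gripper":100},{"ax":0,"ay":0,"az":0.1428,"dx":0,"dy":0,"dz":0,"gripper":100},{"ax":0,"ay":0,"az":0.1428,"dx":0,"dy":0,"dz":0,"gripper":100},{"ax":0,"ay":0,"az":0.1428,"dx":0,"dy":0,"dz":0,"gripper":100},{"ax":0,"ay":0,"az":0.1428,"dx":0,"dy":0,"dz":0,"gripper":100},{"ax":0,"ay":0,"az":0.1428,"dx":0,"dy":0,"dz":0,"gripper":100},{"ax":0,"ay":0,"az":0,"dx":0,"dy":0,"dz":0,"gripper":100}]' 10
python3 go.py .5917 -.2604 .0145 0
python3 -m inch '[{"ax":0,"ay":0,"az":0,"dx":0,"dy":0,"dz":0,"gripper":60},{"ax":0,"ay":0,"az":0,"dx":0,"dy":0,"dz":0,"gripper":60},{"ax":0,"ay":0,"az":0,"dx":0,"dy":0,"dz":0,"gripper":60},{"ax":0,"ay":0,"az":0,"dx":0,"dy":0,"dz":0,"gripper":60},{"ax":0,"ay":0,"az":0,"dx":0,"dy":0,"dz":0,"gripper":60}]' 10
python3 go.py .633 -.045 .2 0
```

```text
time: 17.95
position: [0.5907, -0.2597, 0.015]
tool_rot: [0.353, 0.936, 0.0, -0.0]
ft_force: [-0.2, -0.3, -0.7]
grip_width: 0.0871
time: 18.65
position: [0.5908, -0.2597, 0.015]
tool_rot: [0.707, 0.707, -0.0, -0.0]
ft_force: [0.2, 0.3, 0.2]
grip_width: 0.087
t 18.65 pos [ 0.5908 -0.2597  0.015 ] psi -0.03 tilt 0.03 F [0.2 0.3 0.2] w 0.0870
az -0.0006 dx -0.7 dy 0.9 dz 0.5
time: 19.15
position: [0.5911, -0.2598, 0.0153]
tool_rot: [0.707, 0.707, 0.0, 0.0]
ft_force: [0.2, 0.0, 0.2]
grip_width: 0.0602
t 19.15 pos [ 0.5911 -0.2598  0.0153] psi -0.02 tilt 0.01 F [0.2 0.  0.2] w 0.0602
az -0.0003 dx 214.8 dy 41.9 dz -184.7
```

```bash
python3 -m inch '[{"ax":0,"ay":0,"az":0,"dx":0,"dy":0,"dz":0,"gripper":55},{"ax":0,"ay":0,"az":0,"dx":0,"dy":0,"dz":-16,"gripper":55},{"ax":0,"ay":0,"az":0,"dx":0,"dy":0,"dz":-35,"gripper":55},{"ax":0,"ay":0,"az":0,"dx":0,"dy":0,"dz":-40,"gripper":55},{"ax":0,"ay":0,"az":0,"dx":0,"dy":0,"dz":-40,"gripper":55},{"ax":0,"ay":0,"az":0,"dx":0,"dy":0,"dz":-40,"gripper":55},{"ax":0,"ay":0,"az":0,"dx":0,"dy":0,"dz":-20,"gripper":55},{"ax":0,"ay":0,"az":0,"dx":18,"dy":3.5,"dz":0,"gripper":55}]' 25
python3 -m inch '[{"ax":0,"ay":0,"az":0,"dx":40,"dy":8,"dz":0,"gripper":55},{"ax":0,"ay":0,"az":0,"dx":44,"dy":8.5,"dz":0,"gripper":55},{"ax":0,"ay":0,"az":0,"dx":44,"dy":8.5,"dz":0,"gripper":55},{"ax":0,"ay":0,"az":0,"dx":38,"dy":8,"dz":0,"gripper":55},{"ax":0,"ay":0,"az":0,"dx":20,"dy":4,"dz":0,"gripper":55},{"ax":0,"ay":0,"az":0,"dx":12.4,"dy":2,"dz":0,"gripper":55},{"ax":0,"ay":0,"az":0,"dx":0,"dy":0,"dz":0,"gripper":55},{"ax":0,"ay":0,"az":0,"dx":0,"dy":0,"dz":0,"gripper":55}]' 25
python3 -m inch '[{"ax":0,"ay":0,"az":0,"dx":0,"dy":0,"dz":0,"gripper":55},{"ax":0,"ay":0,"az":0,"dx":0,"dy":0,"dz":0,"gripper":55}]' 25
python3 go.py .6336 -.0434 .1613 0; python3 m2.py red e
```

```text
time: 19.95
position: [0.5966, -0.2446, 0.2115]
tool_rot: [0.708, 0.706, 0.001, 0.005]
ft_force: [0.2, -0.6, -1.9]
grip_width: 0.0598
time: 20.75
position: [0.6331, -0.0436, 0.2056]
tool_rot: [0.707, 0.707, -0.001, -0.0]
ft_force: [-0.8, 0.1, -0.9]
grip_width: 0.0596
time: 20.95
position: [0.6335, -0.0448, 0.2062]
tool_rot: [0.708, 0.706, -0.0, 0.0]
ft_force: [-0.7, 0.0, -1.2]
grip_width: 0.0601
t 20.95 pos [ 0.6335 -0.0448  0.2062] psi -0.16 tilt 0.01 F [-0.7  0.  -1.2] w 0.0601
az -0.0027 dx 1.4 dy 0.1 dz 44.9
side 614 ztop 0.2300 rim [ 0.6339 -0.0441  0.0283] wall [ 0.6348 -0.0454  0.03  ] zmin 0.1988
top few 0
```

View pics/side_e.png

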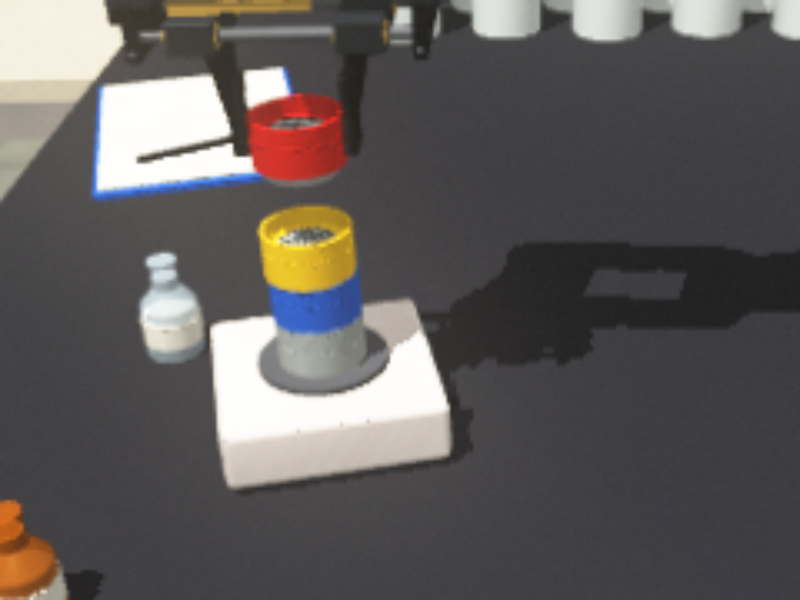

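```bash
python3 -m inch '[{"ax":0,"ay":0,"az":0,"dx":1.7,"dy":0.4,"dz":14,"gripper":55},{"ax":0,"ay":0,"az":0,"dx":0,"dy":0,"dz":14,"gripper":55},{"ax":0,"ay":0,"az":0,"dx":0,"dy":0,"dz":5,"gripper":55},{"ax":0,"ay":0,"az":0,"dx":0,"dy":0,"dz":2,"gripper":55},{"ax":0,"ay":0,"az":0,"dx":0,"dy":0,"dz":2,"gripper":55},{"ax":0,"ay":0,"az":0,"dx":0,"dy":0,"dz":2,"gripper":55}]' 25
python3 go.py .6336 -.0434 .1613 0; python3 -m inch '[{"ax":0,"ay":0,"az":0,"dx":0,"dy":0,"dz":2,"gripper":55},{"ax":0,"ay":0,"az":0,"dx":0,"dy":0,"dz":2,"gripper":55},{"ax":0,"ay":0,"az":0,"dx":0,"dy":0,"dz":2,"gripper":55}]' 25
python3 go.py .6336 -.0434 .1613 0
```

```text
time: 21.65
position: [0.6344, -0.0418, 0.1674]
tool_rot: [0.707, 0.707, 0.0, 0.0]
ft_force: [0.6, -0.5, -1.1]
grip_width: 0.0597
t 21.65 pos [ 0.6344 -0.0418  0.1674] psi -0.04 tilt 0.04 F [ 0.6 -0.5 -1.1] w 0.0597
az -0.0007 dx -1.6 dy -0.8 dz 6.1
time: 21.95
position: [0.6342, -0.0418, 0.1614]
tool_rot: [0.707, 0.707, 0.0, 0.0]
ft_force: [-0.9, 1.0, -1.9]
grip_width: 0.0599
t 21.95 pos [ 0.6342 -0.0418  0.1614] psi -0.04 tilt 0.03 F [-0.9  1.  -1.9] w 0.0599
az -0.0008 dx -1.6 dy -0.6 dz 0.1
```

```bash
python3 -m inch '[{"ax":0,"ay":0,"az":0,"dx":0,"dy":0,"dz":2,"gripper":55},{"ax":0,"ay":0,"az":0,"dx":0,"dy":0,"dz":1.5,"gripper":55},{"ax":0,"ay":0,"az":0,"dx":0,"dy":0,"dz":0,"gripper":55}]' 25
python3 go.py .6336 -.0434 .1613 0
```

```text
time: 22.25
position: [0.6343, -0.0418, 0.1611]
tool_rot: [0.707, 0.707, 0.0, 0.001]
ft_force: [-4.1, 0.9, 12.4]
grip_width: 0.0598
t 22.25 pos [ 0.6343 -0.0418  0.1611] psi -0.03 tilt 0.10 F [-4.1  0.9 12.4] w 0.0598
az -0.0005 dx -1.6 dy -0.7 dz -0.2
```

```bash
python3 -m inch '[{"ax":0,"ay":0,"az":0,"dx":0,"dy":0,"dz":0,"gripper":100},{"ax":0,"ay":0,"az":0,"dx":0,"dy":0,"dz":0,"gripper":100},{"ax":0,"ay":0,"az":0,"dx":0,"dy":0,"dz":0,"gripper":100},{"ax":0,"ay":0,"az":0,"dx":0,"dy":0,"dz":-10,"gripper":100},{"ax":0,"ay":0,"az":0,"dx":0,"dy":0,"dz":-40,"gripper":100},{"ax":0,"ay":0,"az":0,"dx":0,"dy":0,"dz":-20,"gripper":100},{"ax":0,"ay":0,"az":0,"dx":0,"dy":0,"dz":0,"gripper":100},{"ax":0,"ay":0,"az":0,"dx":0,"dy":0,"dz":0,"gripper":100}]' 25
python3 go.py .4548 .352 .010 0; python3 m2.py red f
```

```text
time: 23.05
position: [0.634, -0.0417, 0.2281]
tool_rot: [0.707, 0.707, 0.0, 0.0]
ft_force: [-0.7, 0.6, -0.2]
grip_width: 0.0864
t 23.05 pos [ 0.634  -0.0417  0.2281] psi -0.05 tilt 0.03 F [-0.7  0.6 -0.2] w 0.0864
az -0.0008 dx 393.7 dy -179.2 dz 218.1
side 570 ztop 0.1848 rim [ 0.6351 -0.0405  0.0286] wall [ 0.635  -0.0422  0.03  ] zmin 0.1549
top few 0
```

View pics/side_f.png

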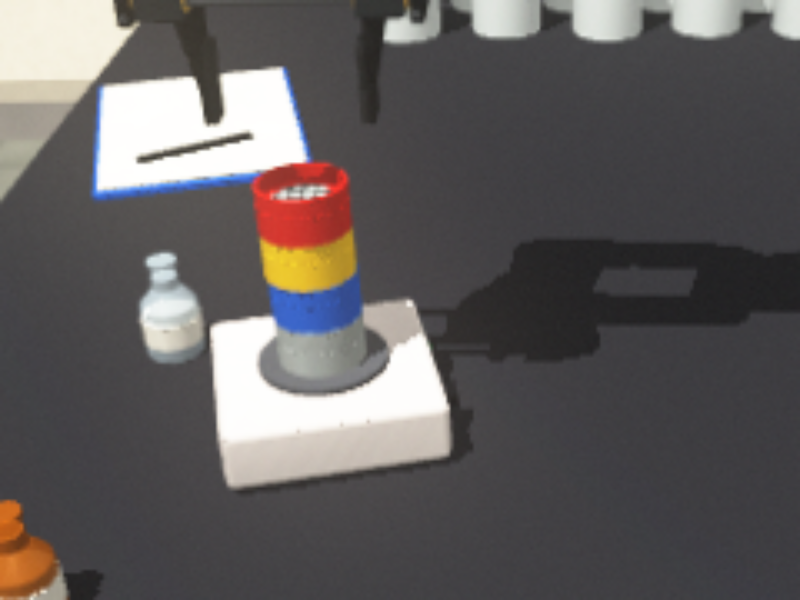

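```bash
python3 -m inch '[{"ax":0,"ay":0,"az":0,"dx":20,"dy":-9,"dz":0,"gripper":100},{"ax":0,"ay":0,"az":0,"dx":43,"dy":-20,"dz":0,"gripper":100},{"ax":0,"ay":0,"az":0,"dx":43,"dy":-20,"dz":0,"gripper":100},{"ax":0,"ay":0,"az":0,"dx":43,"dy":-20,"dz":0,"gripper":100},{"ax":0,"ay":0,"az":0,"dx":43,"dy":-20,"dz":0,"gripper":100},{"ax":0,"ay":0,"az":0,"dx":43,"dy":-20,"dz":0,"gripper":100},{"ax":0,"ay":0,"az":0,"dx":43,"dy":-20,"dz":10,"gripper":100},{"ax":0,"ay":0,"az":0,"dx":43,"dy":-20,"dz":30,"gripper":100}]' 10
python3 -m inch '[{"ax":0,"ay":0,"az":0,"dx":43,"dy":-18,"dz":40,"gripper":100},{"ax":0,"ay":0,"az":0,"dx":22,"dy":-9,"dz":40,"gripper":100},{"ax":0,"ay":0,"az":0,"dx":8,"dy":-3,"dz":30,"gripper":100},{"ax":0,"ay":0,"az":0,"dx":0,"dy":0,"dz":0,"gripper":100},{"ax":0,"ay":0,"az":0,"dx":0,"dy":0,"dz":0,"gripper":100},{"ax":0,"ay":0,"az":0,"dx":0,"dy":0,"dz":0,"gripper":100}]' 10
python3 go.py .4548 .352 .010 0
```

```text
time: 23.95
position: [0.4864, 0.2778, 0.1921]
tool_rot: [0.707, 0.707, 0.002, 0.001]
ft_force: [2.3, 0.1, 0.5]
grip_width: 0.0867
time: 24.55
position: [0.4619, 0.3397, 0.0899]
tool_rot: [0.708, 0.707, 0.001, 0.0]
ft_force: [0.6, 0.3, 1.1]
grip_width: 0.0872
t 24.55 pos [0.4619 0.3397 0.0899] psi -0.08 tilt 0.14 F [0.6 0.3 1.1] w 0.0872
az -0.0015 dx 12.3 dy -7.1 dz 79.9
```

```bash
python3 -m inch '[{"ax":0,"ay":0,"az":0,"dx":12.3,"dy":-7.1,"dz":0,"gripper":100},{"ax":0,"ay":0,"az":0,"dx":0,"dy":0,"dz":30,"gripper":100},{"ax":0,"ay":0,"az":0,"dx":0,"dy":0,"dz":30,"gripper":100},{"ax":0,"ay":0,"az":0,"dx":0,"dy":0,"dz":15,"gripper":100},{"ax":0,"ay":0,"az":0,"dx":0,"dy":0,"dz":3,"gripper":100},{"ax":0,"ay":0,"az":0,"dx":0,"dy":0,"dz":0,"gripper":100},{"ax":0,"ay":0,"az":0,"dx":0,"dy":0,"dz":0,"gripper":100}]' 10
python3 go.py .4548 .352 .010 0
```

```text
time: 25.25
position: [0.4548, 0.3525, 0.0118]
tool_rot: [0.707, 0.707, 0.001, 0.0]
ft_force: [0.4, -0.9, 0.3]
grip_width: 0.0867
t 25.25 pos [0.4548 0.3525 0.0118] psi -0.06 tilt 0.14 F [ 0.4 -0.9  0.3] w 0.0867
az -0.0010 dx -0.5 dy 0.0 dz 1.8
```

```bash
python3 -m inch '[{"ax":0,"ay":0,"az":0,"dx":0,"dy":0,"dz":1,"gripper":60},{"ax":0,"ay":0,"az":0,"dx":0,"dy":0,"dz":0,"gripper":60},{"ax":0,"ay":0,"az":0,"dx":0,"dy":0,"dz":0,"gripper":60},{"ax":0,"ay":0,"az":0,"dx":0,"dy":0,"dz":0,"gripper":60},{"ax":0,"ay":0,"az":0,"dx":0,"dy":0,"dz":0,"gripper":60}]' 10
python3 go.py .4548 .352 .010 0
python3 -m inch '[{"ax":0,"ay":0,"az":0,"dx":0,"dy":0,"dz":0,"gripper":100},{"ax":0,"ay":0,"az":0,"dx":0,"dy":0,"dz":0,"gripper":100},{"ax":0,"ay":0,"az":0,"dx":0,"dy":0,"dz":0,"gripper":100},{"ax":0,"ay":0,"az":-0.1428,"dx":0,"dy":0,"dz":0,"gripper":100},{"ax":0,"ay":0,"az":-0.1428,"dx":0,"dy":0,"dz":0,"gripper":100},{"ax":0,"ay":0,"az":-0.1428,"dx":0,"dy":0,"dz":0,"gripper":100},{"ax":0,"ay":0,"az":-0.1428,"dx":0,"dy":0,"dz":0,"gripper":100},{"ax":0,"ay":0,"az":-0.1428,"dx":0,"dy":0,"dz":0,"gripper":100}]' 10
python3 -m inch '[{"ax":0,"ay":0,"az":-0.1428,"dx":0,"dy":0,"dz":0,"gripper":100},{"ax":0,"ay":0,"az":-0.1428,"dx":0,"dy":0,"dz":0,"gripper":100},{"ax":0,"ay":0,"az":-0.1428,"dx":0,"dy":0,"dz":0,"gripper":100},{"ax":0,"ay":0,"az":-0.1428,"dx":0,"dy":0,"dz":0,"gripper":100},{"ax":0,"ay":0,"az":-0.1428,"dx":0,"dy":0,"dz":0,"gripper":100},{"ax":0,"ay":0,"az":-0.1428,"dx":0,"dy":0,"dz":0,"gripper":100},{"ax":0,"ay":0,"az":0,"dx":0,"dy":0,"dz":0,"gripper":100}]' 10
python3 go.py .4548 .352 .010 90
python3 -m inch '[{"ax":0,"ay":0,"az":0,"dx":0,"dy":0,"dz":0,"gripper":60},{"ax":0,"ay":0,"az":0,"dx":0,"dy":0,"dz":0,"gripper":60},{"ax":0,"ay":0,"az":0,"dx":0,"dy":0,"dz":0,"gripper":60},{"ax":0,"ay":0,"az":0,"dx":0,"dy":0,"dz":0,"gripper":60},{"ax":0,"ay":0,"az":0,"dx":0,"dy":0,"dz":0,"gripper":60}]' 10
python3 go.py .634 -.0425 .22 90
```

```text
time: 25.75
position: [0.4541, 0.3521, 0.0098]
tool_rot: [0.707, 0.707, 0.0, 0.0]
ft_force: [-0.7, 0.5, 1.2]
grip_width: 0.0598
t 25.75 pos [0.4541 0.3521 0.0098] psi -0.05 tilt 0.04 F [-0.7  0.5  1.2] w 0.0598
az -0.0008 dx -0.1 dy 0.7 dz -0.2
time: 26.55
position: [0.4537, 0.352, 0.0094]
tool_rot: [0.413, 0.911, -0.0, -0.0]
ft_force: [1.0, 0.0, 0.3]
grip_width: 0.0869
time: 27.25
position: [0.4537, 0.352, 0.0094]
tool_rot: [0.0, 1.0, -0.0, -0.0]
ft_force: [0.2, -0.3, -0.2]
grip_width: 0.087
t 27.25 pos [0.4537 0.352  0.0094] psi 89.94 tilt 0.02 F [ 0.2 -0.3 -0.2] w 0.0870
az -0.0010 dx -1.1 dy 0.0 dz -0.6
time: 27.75
position: [0.4538, 0.352, 0.0095]
tool_rot: [0.001, 1.0, -0.0, -0.0]
ft_force: [0.2, 0.2, -0.0]
grip_width: 0.0597
t 27.75 pos [0.4538 0.352  0.0095] psi 89.93 tilt 0.01 F [ 0.2  0.2 -0. ] w 0.0597
az -0.0012 dx -180.2 dy -394.5 dz -210.5
```

```bash
python3 -m inch '[{"ax":0,"ay":0,"az":0,"dx":0,"dy":0,"dz":0,"gripper":55},{"ax":0,"ay":0,"az":0,"dx":0,"dy":0,"dz":-16,"gripper":55},{"ax":0,"ay":0,"az":0,"dx":0,"dy":0,"dz":-35,"gripper":55},{"ax":0,"ay":0,"az":0,"dx":0,"dy":0,"dz":-40,"gripper":55},{"ax":0,"ay":0,"az":0,"dx":0,"dy":0,"dz":-40,"gripper":55},{"ax":0,"ay":0,"az":0,"dx":0,"dy":0,"dz":-40,"gripper":55},{"ax":0,"ay":0,"az":0,"dx":0,"dy":0,"dz":-36,"gripper":55},{"ax":0,"ay":0,"az":0,"dx":-8,"dy":-17,"dz":-18,"gripper":55}]' 25
python3 -m inch '[{"ax":0,"ay":0,"az":0,"dx":-17,"dy":-37,"dz":0,"gripper":55},{"ax":0,"ay":0,"az":0,"dx":-17,"dy":-37,"dz":0,"gripper":55},{"ax":0,"ay":0,"az":0,"dx":-17,"dy":-37,"dz":0,"gripper":55},{"ax":0,"ay":0,"az":0,"dx":-17,"dy":-37,"dz":0,"gripper":55},{"ax":0,"ay":0,"az":0,"dx":-17,"dy":-37,"dz":0,"gripper":55},{"ax":0,"ay":0,"az":0,"dx":-17,"dy":-37,"dz":0,"gripper":55},{"ax":0,"ay":0,"az":0,"dx":-17,"dy":-37,"dz":0,"gripper":55},{"ax":0,"ay":0,"az":0,"dx":-10,"dy":-20,"dz":0,"gripper":55}]' 25
python3 go.py .634 -.0425 .235 90
```

```text
time: 28.55
position: [0.4622, 0.3369, 0.2381]
tool_rot: [-0.001, 1.0, 0.002, 0.002]
ft_force: [0.3, 0.3, -1.7]
grip_width: 0.0594
time: 29.35
position: [0.5916, 0.0528, 0.2343]
tool_rot: [0.002, 1.0, -0.0, 0.0]
ft_force: [-0.1, -0.5, -0.4]
grip_width: 0.0595
t 29.35 pos [0.5916 0.0528 0.2343] psi 89.80 tilt 0.06 F [-0.1 -0.5 -0.4] w 0.0595
az -0.0035 dx -42.4 dy -95.3 dz -0.7
```

```bash
python3 -m inch '[{"ax":0,"ay":0,"az":0,"dx":-14,"dy":-31,"dz":0,"gripper":55},{"ax":0,"ay":0,"az":0,"dx":-14,"dy":-31,"dz":0,"gripper":55},{"ax":0,"ay":0,"az":0,"dx":-8,"dy":-17,"dz":0,"gripper":55},{"ax":0,"ay":0,"az":0,"dx":-4,"dy":-9,"dz":0,"gripper":55},{"ax":0,"ay":0,"az":0,"dx":0,"dy":0,"dz":0,"gripper":55},{"ax":0,"ay":0,"az":0,"dx":0,"dy":0,"dz":0,"gripper":55},{"ax":0,"ay":0,"az":0,"dx":0,"dy":0,"dz":0,"gripper":55}]' 25
python3 go.py .634 -.0425 .1875 90
```

```text
time: 30.05
position: [0.6297, -0.0305, 0.2345]
tool_rot: [-0.0, 1.0, 0.0, -0.0]
ft_force: [-0.0, -0.0, 0.3]
grip_width: 0.0594
t 30.05 pos [ 0.6297 -0.0305  0.2345] psi 90.04 tilt 0.07 F [-0.  -0.   0.3] w 0.0594
az 0.0007 dx -4.3 dy -12.0 dz 47.0
```

```bash
python3 -m inch '[{"ax":0,"ay":0,"az":0,"dx":-4.1,"dy":-11.6,"dz":10,"gripper":55},{"ax":0,"ay":0,"az":0,"dx":0,"dy":0,"dz":10,"gripper":55},{"ax":0,"ay":0,"az":0,"dx":0,"dy":0,"dz":0,"gripper":55},{"ax":0,"ay":0,"az":0,"dx":0,"dy":0,"dz":0,"gripper":55},{"ax":0,"ay":0,"az":0,"dx":0,"dy":0,"dz":0,"gripper":55}]' 25
python3 go.py .6338 -.0421 .1875 90
python3 - <<'E'
from h import *
c=optics.camera("side"); C=cloud(c); cv2.imwrite("pics/side_g.png",cv2.resize(c["img"][60:240,120:360,::-1],(800,600)))
near=(np.hypot(C[...,0]-.633,C[...,1]+.043)<.045)&(c["depth"]>0)
P=C[near&mask(c,"white")]; P=P[P[:,2]>.19]; print(len(P),np.percentile(P[:,2],[2,50,98]))
S=P[(P[:,2]<P[:,2].max()-.008)]; print("lid wall",circ(S,.03))
P=C[near&mask(c,"red")]; S=P[(P[:,2]<.178)&(P[:,2]>.158)]; print("red wall",circ(S,.03))
E
```

```text
time: 30.55
position: [0.6346, -0.0436, 0.2145]
tool_rot: [0.0, 1.0, 0.0, -0.0]
ft_force: [0.1, 0.6, -0.2]
grip_width: 0.0592
t 30.55 pos [ 0.6346 -0.0436  0.2145] psi 89.96 tilt 0.01 F [ 0.1  0.6 -0.2] w 0.0592
az -0.0007 dx 0.8 dy 1.5 dz 27.0
619 [0.20659737 0.23648802 0.46185203]
lid wall (array([ 0.63635254, -0.0429262 ,  0.03      ]), np.float64(0.004984873732624272))
red wall (array([ 0.63497268, -0.0415476 ,  0.03      ]), np.float64(0.00241566215910533))
```

View pics/side_g.png

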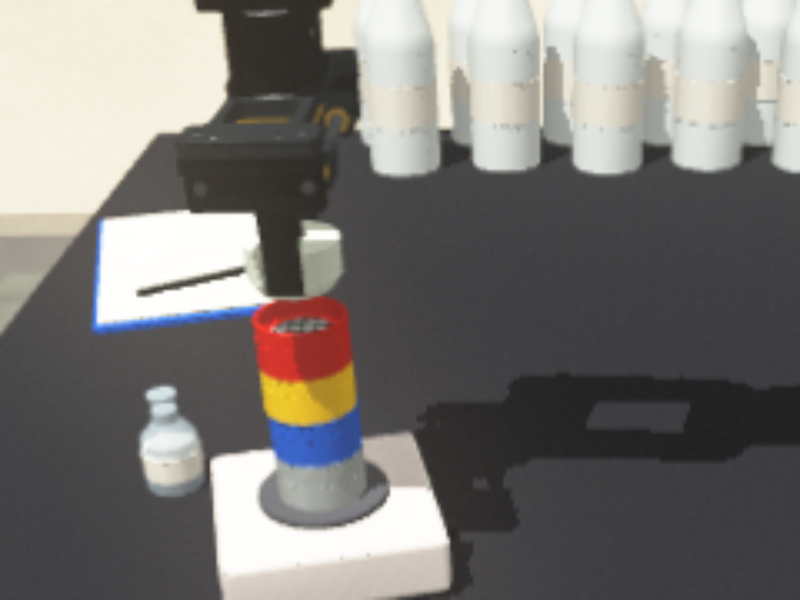

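```bash
python3 -m inch '[{"ax":0,"ay":0,"az":0,"dx":0.8,"dy":1.5,"dz":4,"gripper":55},{"ax":0,"ay":0,"az":0,"dx":0,"dy":0,"dz":6,"gripper":55},{"ax":0,"ay":0,"az":0,"dx":0,"dy":0,"dz":5,"gripper":55},{"ax":0,"ay":0,"az":0,"dx":0,"dy":0,"dz":2,"gripper":55},{"ax":0,"ay":0,"az":0,"dx":0,"dy":0,"dz":2,"gripper":55},{"ax":0,"ay":0,"az":0,"dx":0,"dy":0,"dz":2,"gripper":55}]' 25
python3 go.py .6338 -.0421 .1875 90; python3 -m inch '[{"ax":0,"ay":0,"az":0,"dx":0,"dy":0,"dz":2,"gripper":55},{"ax":0,"ay":0,"az":0,"dx":0,"dy":0,"dz":2,"gripper":55},{"ax":0,"ay":0,"az":0,"dx":0,"dy":0,"dz":2,"gripper":55},{"ax":0,"ay":0,"az":0,"dx":0,"dy":0,"dz":1,"gripper":55}]' 25
python3 go.py .6338 -.0421 .1875 90
```

```text
time: 31.2
position: [0.6339, -0.0423, 0.1933]
tool_rot: [0.0, 1.0, -0.0, 0.0]
ft_force: [0.0, -0.3, -1.1]
grip_width: 0.0597
t 31.20 pos [ 0.6339 -0.0423  0.1933] psi 89.95 tilt 0.01 F [ 0.  -0.3 -1.1] w 0.0597
az -0.0009 dx 0.1 dy 0.2 dz 5.8
time: 31.6
position: [0.634, -0.0423, 0.1874]
tool_rot: [0.0, 1.0, -0.0, 0.0]
ft_force: [-2.2, 0.6, 6.6]
grip_width: 0.0594
t 31.60 pos [ 0.634  -0.0423  0.1874] psi 89.96 tilt 0.04 F [-2.2  0.6  6.6] w 0.0594
az -0.0007 dx 0.2 dy 0.2 dz -0.1
```

Home at the predicted height. One more mm of push, then release and retreat.

```bash
python3 -m inch '[{"ax":0,"ay":0,"az":0,"dx":0,"dy":0,"dz":2,"gripper":55},{"ax":0,"ay":0,"az":0,"dx":0,"dy":0,"dz":0,"gripper":55}]' 25
python3 go.py .634 -.0421 .1875 90
python3 -m inch '[{"ax":0,"ay":0,"az":0,"dx":0,"dy":0,"dz":0,"gripper":100},{"ax":0,"ay":0,"az":0,"dx":0,"dy":0,"dz":0,"gripper":100},{"ax":0,"ay":0,"az":0,"dx":0,"dy":0,"dz":0,"gripper":100},{"ax":0,"ay":0,"az":0,"dx":0,"dy":0,"dz":-10,"gripper":100},{"ax":0,"ay":0,"az":0,"dx":0,"dy":0,"dz":-40,"gripper":100},{"ax":0,"ay":0,"az":0,"dx":0,"dy":0,"dz":-40,"gripper":100},{"ax":0,"ay":0,"az":0,"dx":20,"dy":0,"dz":-10,"gripper":100},{"ax":0,"ay":0,"az":0,"dx":30,"dy":-20,"dz":0,"gripper":100}]' 25
python3 -m inch '[{"ax":0,"ay":0,"az":0,"dx":30,"dy":-30,"dz":0,"gripper":100},{"ax":0,"ay":0,"az":0,"dx":30,"dy":-30,"dz":0,"gripper":100},{"ax":0,"ay":0,"az":0,"dx":20,"dy":-20,"dz":0,"gripper":100},{"ax":0,"ay":0,"az":0,"dx":0,"dy":0,"dz":0,"gripper":100},{"ax":0,"ay":0,"az":0,"dx":0,"dy":0,"dz":0,"gripper":100}]' 25
python3 - <<'E'
from h import *
c=optics.camera("side"); C=cloud(c); cv2.imwrite("pics/side_h.png",c["img"][:,:,::-1])
near=(np.hypot(C[...,0]-.633,C[...,1]+.043)<.045)&(c["depth"]>0)&(C[...,2]<.25)
P=C[near&mask(c,"white")]; P=P[P[:,2]>.185]; T=P[P[:,2]>np.percentile(P[:,2],70)-.004]
# flat top plane fit
Q=P[P[:,2]>.205]; A=np.c_[Q[:,:2]-Q[:,:2].mean(0),np.ones(len(Q))]; s=np.linalg.lstsq(A,Q[:,2],rcond=None)[0]
print("lid top n",len(Q),"plane",s.round(4),"mean",Q[:,:2].mean(0).round(4))
for col,lo,hi in (("blue",.096,.114),("yellow",.128,.146),("red",.160,.178),("white",.192,.204)):
    S=C[near&mask(c,col)]; S=S[(S[:,2]>lo)&(S[:,2]<hi)&(S[:,1]>-.04)]; print(col,len(S),circ(S,.03)[0].round(4))
c=optics.camera("top"); cv2.imwrite("pics/top_h.png",c["img"][:,:,::-1])
E
python3 m1.py | grep -E "green|blue"
```

```text
time: 31.8
position: [0.6343, -0.0423, 0.1873]
tool_rot: [0.0, 1.0, -0.0, 0.001]
ft_force: [-4.1, 0.1, 11.9]
grip_width: 0.0596
t 31.80 pos [ 0.6343 -0.0423  0.1873] psi 89.96 tilt 0.13 F [-4.1  0.1 11.9] w 0.0596
az -0.0006 dx 0.3 dy 0.2 dz -0.2
time: 32.6
position: [0.5862, -0.0613, 0.288]
tool_rot: [-0.001, 1.0, -0.001, 0.004]
ft_force: [-0.8, -0.5, -0.1]
grip_width: 0.0871
time: 33.1
position: [0.504, -0.1425, 0.2852]
tool_rot: [0.001, 1.0, -0.0, 0.001]
ft_force: [0.1, -0.6, 0.8]
grip_width: 0.0869
lid top n 261 plane [ 0.0089 -0.0287  0.2085] mean [ 0.6347 -0.035 ]
blue 193 [ 0.6337 -0.0442  0.03  ]
yellow 205 [ 0.6351 -0.0434  0.03  ]
red 216 [ 0.6352 -0.0423  0.03  ]
white 153 [ 0.6354 -0.0424  0.03  ]
top blue [478, 56, 77, 73, 255] [532.  91.] ztop 0.0087 meanT [ 0.8661 -0.7031] 89 circ [ 0.848  -0.6184  0.1154] 0.0133
top blue [300, 154, 22, 10, 61] [310. 160.] ztop 0.1163 meanT [ 0.6058 -0.0396] 11 circ [ 0.6316 -0.0435  0.028 ] 0.0003
top blue [155, 255, 29, 28, 409] [169. 269.] ztop 0.0417 meanT [0.3537 0.2928] 80 circ [0.3543 0.2931 0.0277] 0.0009
top blue [117, 257, 30, 27, 440] [131. 270.] ztop 0.0421 meanT [0.3478 0.3848] 79 circ [0.3485 0.3863 0.0287] 0.0009
top blue [155, 312, 30, 28, 445] [170. 326.] ztop 0.0414 meanT [0.2184 0.2869] 93 circ [0.2198 0.2852 0.0286] 0.0010
top green [161, 155, 27, 26, 325] [174. 168.] ztop 0.0422 meanT [0.6078 0.294 ] 64 circ [0.608  0.2976 0.0288] 0.0008
side blue [201, 183, 27, 17, 318] [215. 192.] ztop 0.1184 meanT [ 0.6274 -0.0198] 48 circ [ 0.6336 -0.0446  0.0303] 0.0011
```

View pics/side_h.png

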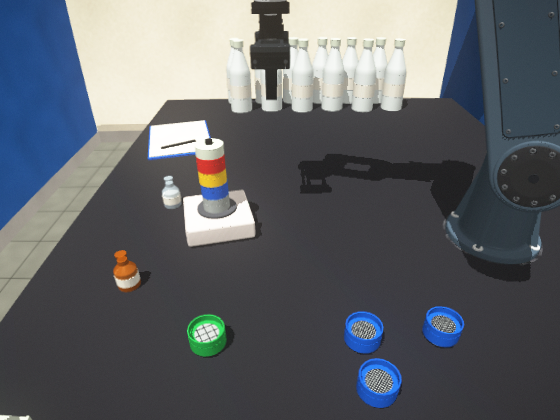

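View pics/top_h.png

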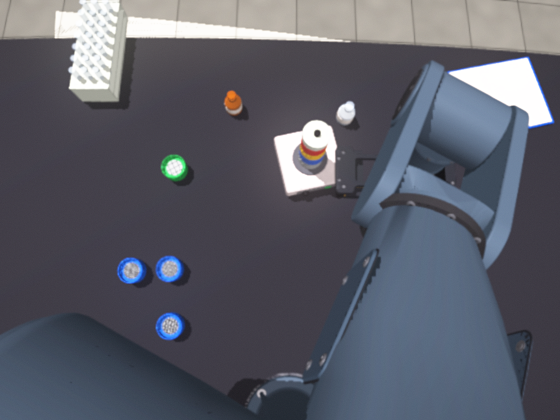

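The column, capped by the white lid, stands at (210,175) in the side view and (313,145) in the top view. The layers sit flush, and the lid top is at 0.2085 m by camera against 0.210 m expected. The bottles, green sieve and spare blue sieves are unmoved, and the gripper is clear.

```bash
python3 - <<'E'
from rig import robot
print(robot.hand_in())
E
```

```text
the job is handed in; nothing more can be done
None
```

The sieve column is built on the shaker in the order asked: blue in the pan, then yellow, then red, with the white lid closing it. I handed it in after about 33 s of the 109 s allowed. The blue sieve I used was the one that started farthest to the robot's right.

- **Fit:** Each part met firm resistance at its predicted seated height, to within about 0.2 mm. I pressed with about 12 N at each seating.
- **Level and height:** The last side view shows every layer flush. The lid's flat top measures 208.5 mm against 210 mm expected, and a plane fitted to it tilts about 1.7°. I put both down to depth noise, because the rims of the other sieves also read about 1.5 mm low.
- **Centring:** The layers' centres agree to about 2 mm, which is within the play of the joints.
- **Left alone:** The green sieve and the three spare blue sieves measure where they were at the start. I checked the two bottles only by eye in the last pictures, and they look unmoved. The gripper is open and clear of everything.

While I was gripping parts on the bench the wrist showed up to 8.5 N upward. The fingers were probably closing before the tool had finished coming down. No harm came of it.

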